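# Load the dry block heater and ratchet its locking bar shut

## Robot

A 7-joint arm with a two-finger parallel gripper is mounted at the origin on the work surface. World frame = base frame: x ahead of the robot, y to its left, z up, the work surface at z = 0. Lengths are in mm, angles in rad, forces in N, time in s.
With the tool pointing down it reaches from about 400 to 875 mm from the base axis. Payload 4.4 kg.
Tool frame: the origin (TCP) lies midway between the tips of the shut fingers; the grasp point (between the pads) lies 19 mm behind it; z points along the fingers, y is the direction in which the jaws open and shut (so a half turn about z gives the same grasp; the last joint's range is limited). The gripper opens to 85 mm and grips with 20 to 120 N. Pads are 22 mm wide; open, the fingers measure 114 mm over their backs; the gripper's body (76 mm by 85 mm) begins 54 mm behind the grasp point. The pads swing forward as they close: fully open they stand 13 mm farther back than shut.
Start: joints at [1.235, 0.628, 0.038, 1.517, -0.027, 0.996, -0.02], TCP at [173.278, -626.492, 231.313] pointing down, gripper open.
Joint ranges: [-3.06, 3.06], [-0.37, 2.12], [-1.25, 1.32], [0.18, 2.47], [-1.1, 4.24], [0.23, 1.98], [-2.94, 2.94]. Speed limits (rad/s): [2.57, 2.57, 3.14, 3.14, 3.14, 3.14, 3.14].

## Interface

Orientations are given as [roll, pitch, yaw] about the fixed x, y, z axes, in that order (R = Rz(yaw) Ry(pitch) Rx(roll)).
In Python, from cell import ctrl, vision gives the robot as it stands.
- The arm moves only by the tool play_rows, never from a script. Its arguments are lists of equal length, an entry for each row: "slide": the shift along the tool's x, y, z in mm, a list of three; "turn": the turn about the tool's z in rad; "fingers": the opening, from 0 (shut) to 1 (fully open). A call has 1 to 5 rows; each row is the pose to reach, as a shift and turn from the pose measured when the call began, along the tool's axes at that moment; what a row does not reach only later rows make up. A row lasts 1/8 s, in which the tool goes at most 62.5 mm and 10.7 degrees, less where a joint would pass 70% of its speed; a pose out of reach is approached as far as the arm can. A call with a gripper value outside its range is refused whole. The fingers move at their own pace and stop on an object; the grip force is fixed at half the most. Time passes only in rows, so rows that repeat a pose let the fingers close. It gives the time, the measured TCP pose, the force and the opening at its end, in the units of the state.
- ctrl.read_state(): the state, without advancing time (a new reading comes with each control period).
- vision.get_image(name): name is "side" or "top" or "wrist"; returns (picture, depth): 480x640x3 uint8, blue, green, red; 480x640 float32, mm along the optical axis (not along the pixel's ray), 0 where there is no reading.
- vision.camera_params(name): a dict with "fx", "fy", "cx", "cy" (pixels), "position" and "rotation" of the camera in the world. Camera axes: x right, y up, looking along -z (the intrinsics and any distortion apply to the point x, -y, -z); pixel columns grow to the right and rows downward; lengths in mm; the calibration is good to about 2 mm. A picture is of the moment at which its call begins: read the wrist's pose just before it. camera_params takes no time and is no camera call; for the wrist camera it gives the pose at the moment of the call.
- ctrl.finish_job(): hands the job in, once; it reports no verdict.
The state is a dict: "clock": time; "qpos": joint angles; "qd": joint speeds; "tau": joint torques, N m; "eef_pos": TCP position; "tool_rot": TCP orientation; "force": force on the tool from outside, world axes, zero at the start; "torque": the same for the moment, N m; "width": finger opening in mm.
Only numpy, scipy, OpenCV 4.12 (cv2) and the standard library are available. Lean on these libraries where they do the work, as an engineer would, in place of code of your own. Each camera call takes 0.05 s, during which the arm holds its last target.

## Task

Press each tube block that is on the bench fully home, level with the top of the heater, in the recess whose stripe has the colour of its fin. Then set the ratchet wrench over the nut and swing it back and forth, without lifting it off between strokes, to turn the nut clockwise until the locking bar is fully closed over the blocks' edges; after that lay the wrench flat on its green mat again. Do not disturb the glassware and other things lying about.

Things in the scene. Friction and masses are not known exactly. Their poses are not given: they have to be found in the camera images.
- heater: White dry block heater fixed to the bench, 186 (x) x 236 (y) x 70 mm high; its flat top is the deck. Origin under its middle; x points to its rear, y to its left. Recesses at x +40, y +72 (red), 0 (yellow), -72 mm (blue), coloured stripes behind them. Two posts, 16 mm thick and 46 mm high, on the deck at x -72, y +-100 mm stop the wrench handle about 70 degrees either side of straight to the front (-x).
- seat_red (a point): In the recess with the red stripe, 34 mm below the deck: where the underside's centre of the red block lies when fully home; axes as the heater's. The opening is 69 (x) by 65 mm (y). Its stiff floor stands 8 mm above this point at first, so a block laid in stands 8 mm proud; pushed down those 8 mm with 10 to 15 N it stays down.
- seat_yellow (a point): In the recess with the yellow stripe, 34 mm below the deck: where the underside's centre of the yellow block lies when fully home; axes as the heater's. The opening is 69 (x) by 65 mm (y). Its stiff floor stands 8 mm above this point at first, so a block laid in stands 8 mm proud; pushed down those 8 mm with 10 to 15 N it stays down.
- seat_blue (a point): In the recess with the blue stripe, 34 mm below the deck: where the underside's centre of the blue block lies when fully home; axes as the heater's. The opening is 69 (x) by 65 mm (y). Its stiff floor stands 8 mm above this point at first, so a block laid in stands 8 mm proud; pushed down those 8 mm with 10 to 15 N it stays down.
- block_red: Aluminium tube block, 64 (x) x 60 (y) x 34 mm high, about 220 g, with a red fin upright in the middle of its top: 24 mm along x, 12 mm thick along y, 36 mm high (70 mm overall). Origin under its middle, z up. Goes in its recess with its x along the heater's x, either way round, 2.5 mm to spare all round. At home its top is level with the deck. May be absent (None).
- block_yellow: Aluminium tube block, 64 (x) x 60 (y) x 34 mm high, about 220 g, with a yellow fin upright in the middle of its top: 24 mm along x, 12 mm thick along y, 36 mm high (70 mm overall). Origin under its middle, z up. Goes in its recess with its x along the heater's x, either way round, 2.5 mm to spare all round. At home its top is level with the deck. May be absent (None).
- block_blue: Aluminium tube block, 64 (x) x 60 (y) x 34 mm high, about 220 g, with a blue fin upright in the middle of its top: 24 mm along x, 12 mm thick along y, 36 mm high (70 mm overall). Origin under its middle, z up. Goes in its recess with its x along the heater's x, either way round, 2.5 mm to spare all round. At home its top is level with the deck. May be absent (None).
- nut_top (a point): On the nut's axis at its foot, 12 mm above the deck, fixed to the heater (heater x -55, y 0 mm; axes as the heater's). The nut stands on it: a crown of 12 saw teeth, outer radius 25 mm, tips 9 mm above this point; inside it a shoulder of radius 12 mm at 11 mm; and a smooth upright pin of radius 9 mm from there up to 36 mm, its top 8 mm tapering.
- nut (a joint): Angle of the nut in rad, growing clockwise seen from above; it drives the locking bar forward 4 mm per rad. Starts between 0 and 0.4; the bar counts as fully closed from 4.0, and the end stop is at 4.6. Friction 0.45 N m, so about 4 N at the wrench's grip; it stays where it is left.
- bar_edge (a point): Middle of the front edge (orange line) of the aluminium locking bar, 26 x 214 x 8 mm, which slides 3 mm above the deck from the nut towards the recesses (heater's +x) and covers the blocks' near edges: at heater x +4 mm with the nut at 0, +20 mm with the nut at 4.0.
- wrench: Ratchet wrench, 238 mm long, 380 g: round steel head 64 mm across, 24 mm high, handle along its -x. Origin under the head's centre, z up. Head hollow below (56 mm across, 10 deep), bore 21.6 mm right through. Fully down on the nut, pin in the bore, its origin is 1 mm above nut_top. Swung clockwise (from above) it drives the nut; swung back it slips over teeth 30 degrees apart, so swing well over 30.
- wrench_grip (a point): Place to grip the wrench, near its balance point, 110 mm from the head's centre: middle of the black rubber handle there, 22 mm wide, 22 mm high (11 mm above the underside); axes as the wrench's. The rubber runs from 90 to 206 mm from the head's centre.
- mat: Green tool mat fixed to the bench, 260 (x) x 100 (y) x 6 mm thick; the wrench lies on it at first with its origin about 85 mm along the mat's x from the mat's middle, handle along the mat's -x. Origin under its middle.
- reagent: Clear bottle with a green cap, radius 28 mm, 120 mm high. Bystander: leave it alone. Origin under its middle.
- beaker: White cup, radius 36 mm, 85 mm high. Bystander: leave it alone. Origin under its middle.
- dish_a: Clear glass dish, radius 45 mm, 20 mm high. Bystander: leave it alone. Origin under its middle.
- dish_b: Green glass dish, radius 45 mm, 20 mm high. Bystander: leave it alone. Origin under its middle.
- notebook: Blue notebook, 100 x 150 x 12 mm, lying flat. Bystander: leave it alone. Origin under its middle.
- jar: Amber jar with a white lid, radius 32 mm, 85 mm high. Bystander: leave it alone. Origin under its middle.
- carton: Plain cardboard box, 80 x 50 x 35 mm. Bystander: leave it alone. Origin under its middle.
There are look-alikes about, which are no part of the job. What is shaped like the block_yellow but purple is not meant.

How it is judged (in metres and radians):
On the way, in this order (a step that is already met when the one before it is completed fails the run):
1. every block present is pressed home, level with the deck, in the recess of its colour (horizontal distance between block_red and seat_red below 0.007 m and z of block_red in the frame of seat_red below 0.0025 m and angle between each of block_red, block_yellow, block_blue's own z axis and vertical below 0.06 rad and horizontal distance between block_yellow and seat_yellow below 0.007 m and z of block_yellow in the frame of seat_yellow below 0.0025 m and horizontal distance between block_blue and seat_blue below 0.007 m and z of block_blue in the frame of seat_blue below 0.0025 m), for 0.2 s.
2. the wrench sits on the nut and has turned it clockwise past 1.0 rad (horizontal distance between wrench and nut_top below 0.006 m and z of wrench in the frame of nut_top below 0.006 m and value of joint nut above 1 rad), for 0.1 s.
3. still on the nut, the wrench has turned it until the locking bar is closed (horizontal distance between wrench and nut_top below 0.006 m and z of wrench in the frame of nut_top below 0.006 m and value of joint nut above 4 rad), for 0.1 s.
At the end, for the whole second after the job is handed in: Every block present lies in the recess of its colour, within 7 mm of its seat's centre, at most 2.5 mm proud and level; the nut is past 4.0 rad; the wrench lies still and flat, right way up, on the mat, with its head's centre and its grip point over the mat (all of step 1 and value of joint nut above 4 rad and x of wrench_grip in the frame of mat between -0.1 and 0.1 m and y of wrench_grip in the frame of mat between -0.05 and 0.05 m and x of wrench in the frame of mat between -0.13 and 0.13 m and y of wrench in the frame of mat between -0.05 and 0.05 m and z of wrench in the frame of mat below 0.012 m and angle between wrench's own z axis and vertical below 0.08 rad and linear speed of wrench below 0.02 m/s); the robot touches nothing.
It fails at once if the wrench is lifted off the nut between strokes (nut between 1.2 and 3.9 rad) (value of joint nut between 1.2 and 3.9 rad and z of wrench in the frame of nut_top above 0.02 m).
It fails at once if a bystander is moved more than 40 mm or tipped over (distance of any of reagent, beaker, dish_a, dish_b, notebook, jar, carton from where it was at the start of the episode above 0.04 m or angle between any of reagent, beaker, dish_a, dish_b, notebook, jar, carton's own z axis and vertical above 0.5 rad).
Of block_red, block_yellow, block_blue only 2 to 3 are there at a start; the rules pass over those that are not, and their reading is None.
At some moment in a run one of block_red, block_yellow, block_blue may be knocked a few centimetres aside while the robot is not near it.
Once in a run the grip may slacken for a moment while it holds something.
It also fails if it takes over 210 s, if anything falls off the work surface, if the arm or the gripper's body presses on something with over 40 N, if the wrist force passes 120 N, or if a joint passes its speed limit or range.

## Working session

There is one attempt and no reset: what is moved stays moved. The work goes in short steps, Python scripts to look and compute and a tool call to move; the robot and the scene stay as the last step left them, time stands still between calls to the robot, and variables do not carry over. Pictures are saved under pics/ and viewed, and the job is handed in when it is done.

Besides the shell and the picture viewer there is one more tool, called by a JSON object that holds its "api" and its "payload". play_rows: Moves the arm, as the interface text tells. Its arguments: {"type":"object","properties":{"slide":{"type":"array"},"turn":{"type":"array"},"fingers":{"type":"array"}},"required":["slide","turn","fingers"]}

```bash
ls; mkdir -p pics
python3 - <<'E'
from cell import ctrl, vision
import cv2,numpy as np
print(ctrl.read_state())
for n in("side","top","wrist"):
    p=vision.camera_params(n);print(n,p)
    im,d=vision.get_image(n);cv2.imwrite(f"pics/{n}0.png",im);np.save(f"{n}0.npy",d)
E
```

```text
pics
{'clock': 0.0, 'qpos': array([ 1.2352062 ,  0.62935766,  0.03847434,  1.51835065, -0.02697863,
        0.99629203, -0.02001503]), 'qd': array([ 0.00099635, -0.00100707, -0.00147786,  0.00165548,  0.00011501,
       -0.00061992, -0.00090032]), 'tau': array([ 1.07796234e-04, -5.63403118e+01,  1.22625131e+00, -1.93441164e+01,
        1.10288541e-02,  1.04896358e-02,  6.22029148e-06]), 'eef_pos': array([ 173.08418389, -625.89443583,  230.38776218]), 'tool_rot': array([-3.13970476e+00,  6.21463907e-05,  2.69760972e-01]), 'force': array([ 0.66253675, -0.39852396,  0.8702708 ]), 'torque': array([-0.0151697 , -0.01299072, -0.02192776]), 'width': 85.69870325546654}
side {'fx': 481.1208656476015, 'fy': 481.1208656476015, 'cx': 315.7483715779614, 'cy': 237.16447417846769, 'position': array([-153.40270315,  734.73991233,  659.3181461 ]), 'rotation': array([ 1.03836007, -0.01111125, -2.3455161 ])}
top {'fx': 499.10237739824174, 'fy': 499.10237739824174, 'cx': 314.20057269710816, 'cy': 237.31068141621049, 'position': array([ 410.60526106,   25.74841851, 1236.88774529]), 'rotation': array([ 0.10028619,  0.01828278, -1.56207201])}
wrist {'fx': 374.0212418085633, 'fy': 374.0212418085633, 'cx': 312.16240722130874, 'cy': 240.94226321453488, 'position': array([ 252.39121721, -605.94419692,  373.28056084]), 'rotation': array([-0.32243888,  0.00144323, -1.30026201])}
```

View pics/top0.png

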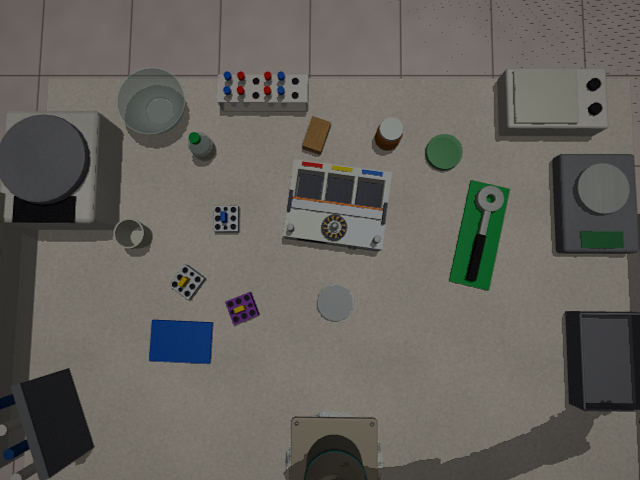

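View pics/side0.png

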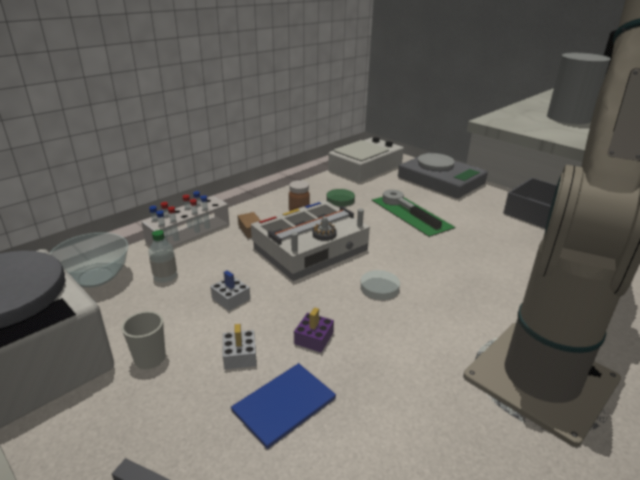

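View pics/wrist0.png

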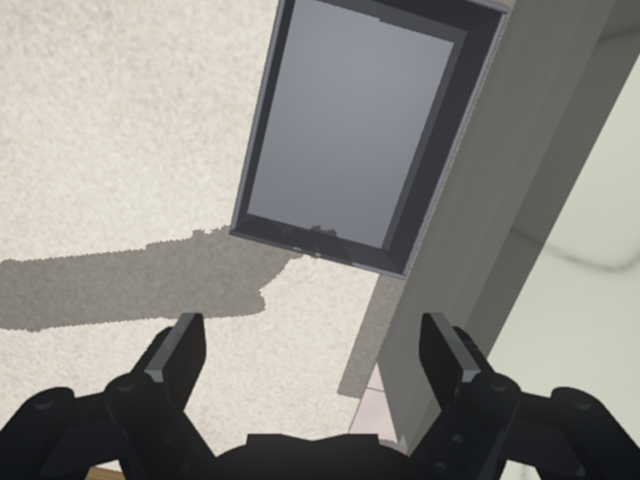

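Top view: white-bodied block with yellow fin at (187,282); purple-bodied look-alike at (242,308), not wanted; white-bodied block with blue fin at (227,219). No red block is visible, and the red caps at (241,76) belong to a rack. The heater is at (338,205), the wrench head at (489,200) on the green mat. I'll check these in crops.

```bash
cat > h.py <<'E'
import numpy as np,cv2
from scipy.spatial.transform import Rotation as R
from cell import ctrl,vision
def rot(r): return R.from_euler('xyz',r).as_matrix()
def shot(n,name=None):
    p=vision.camera_params(n); im,d=vision.get_image(n)
    if name: cv2.imwrite(f"pics/{name}.png",im)
    return p,im,d
def ray(p,u,v):
    c=np.array([(u-p['cx'])/p['fx'],-(v-p['cy'])/p['fy'],-1.0]); return rot(p['rotation'])@c
def pz(p,u,v,z):
    r=ray(p,u,v);t=(z-p['position'][2])/r[2];return p['position']+t*r
def pd(p,d,u,v): return p['position']+ray(p,u,v)*float(d[int(round(v)),int(round(u))])
def cloud(p,d):
    v,u=np.mgrid[0:480,0:640]
    c=np.stack([(u-p['cx'])/p['fx'],-(v-p['cy'])/p['fy'],-np.ones(u.shape)],-1)*d[...,None]
    return c@rot(p['rotation']).T+p['position']
def proj(p,X):
    c=(np.asarray(X,float)-p['position'])@rot(p['rotation']); 
    return np.stack([p['cx']+p['fx']*c[...,0]/-c[...,2],p['cy']+p['fy']*c[...,1]/c[...,2]],-1)
def st():
    s=ctrl.read_state();print('t',round(s['clock'],2),'p',s['eef_pos'].round(1),'r',s['tool_rot'].round(3),'F',s['force'].round(1),'w',round(s['width'],1));return s
E
python3 - <<'E'
from h import *
p=vision.camera_params('top');d=np.load('top0.npy');im=cv2.imread('pics/top0.png')
for n,(u,v) in dict(yel=(187,282),blu=(224,216),purp=(242,308),head=(489,200),deck=(320,240),redst=(312,165),bluest=(372,173),note=(180,340),dish=(335,303),bench=(280,340),pinc=(334,227),postL=(290,229),postR=(376,241)).items(): print(n,pd(p,d,u,v).round(1))
cv2.imwrite('pics/c1.png',cv2.resize(im[140:300,270:520],None,fx=3,fy=3,interpolation=cv2.INTER_CUBIC))
cv2.imwrite('pics/c2.png',cv2.resize(im[190:340,120:280],None,fx=4,fy=4,interpolation=cv2.INTER_CUBIC))
print((cv2.inRange(cv2.cvtColor(im,cv2.COLOR_BGR2HSV),(0,150,80),(6,255,255))>0).sum())
E
```

```text
yel [420.9 350.6  49.3]
blu [577.6 262.9  66.5]
purp [361.6 214.7  68.4]
head [ 630.7 -384.5    3.7]
deck [521.5  34.4  71. ]
redst [700.3  54.8  73.4]
bluest [681.3 -87.5  74.3]
note [280.4 374.    8.7]
dish [373.6  -2.6  19.6]
bench [282.4 130.6   3.2]
pinc [547.2   2.6 114.1]
postL [542.4 102.5 110.8]
postR [516.2 -92.3 112.6]
231
```

View pics/c1.png

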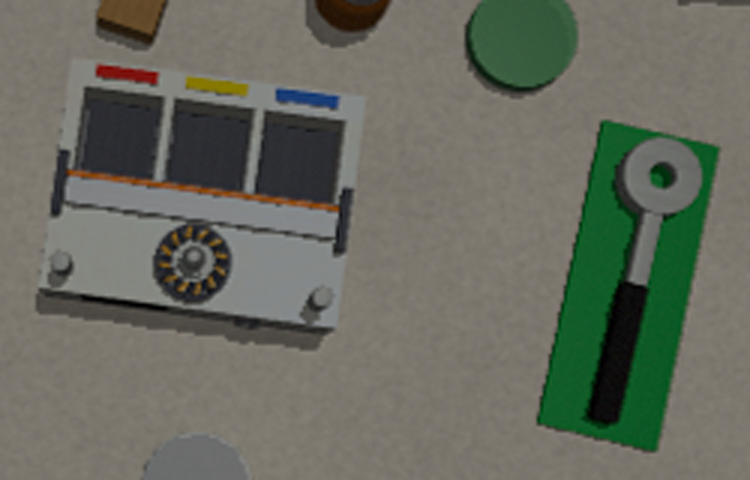

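View pics/c2.png

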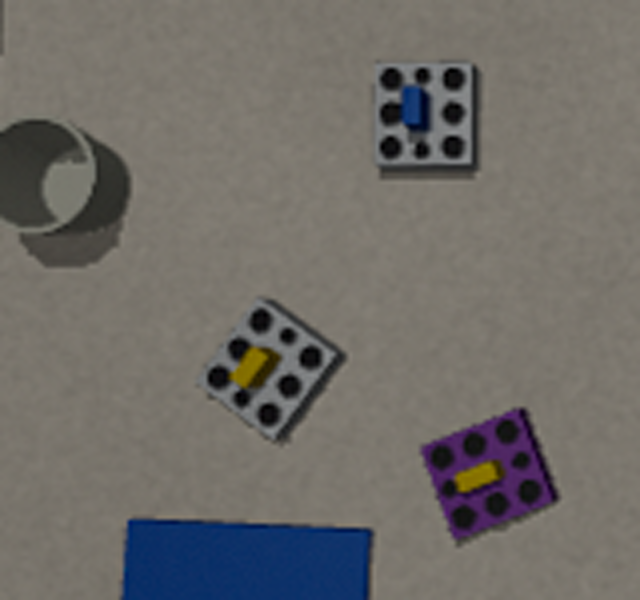

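Crops confirm: white block with yellow fin (crop 2, 255,368), white block with blue fin (415,110), and a purple decoy (477,475). Red recess has no block on the bench. Next I fit the poses.

```bash
cat >> h.py <<'E'
HSV=dict(red=((0,140,60),(6,255,255)),yellow=((22,140,70),(34,255,255)),blue=((105,140,60),(125,255,255)),green=((55,120,50),(75,255,255)))
def mask(im,c,zr=None,P=None,box=None):
    m=cv2.inRange(cv2.cvtColor(im,cv2.COLOR_BGR2HSV),*HSV[c])>0
    if P is not None:
        if zr: m&=(P[...,2]>zr[0])&(P[...,2]<zr[1])
        if box: m&=(P[...,0]>box[0])&(P[...,0]<box[1])&(P[...,1]>box[2])&(P[...,1]<box[3])
    return m
E
python3 - <<'E'
from h import *
p=vision.camera_params('top');d=np.load('top0.npy');im=cv2.imread('pics/top0.png');P=cloud(p,d)
def onz(m,z):
    v,u=np.nonzero(m); return np.array([pz(p,a,b,z)[:2] for a,b in zip(u,v)])
def rect(Q): 
    r=cv2.minAreaRect(Q.astype(np.float32)); return np.round(r[0],1),np.round(r[1],1),round(r[2],1)
# stripes
for c,z in(('red',70.5),('yellow',70.5),('blue',70.5)):
    m=mask(im,c,(60,85),P,(640,740,-130,110)); Q=onz(m,70.5); print(c,len(Q),Q.mean(0).round(1),rect(Q))
m=mask(im,'green',(-5,15),P,(450,720,-480,-280));Q=onz(m,6);print('mat',rect(Q))
# heater deck
m=(P[...,2]>60)&(P[...,2]<82)&(P[...,0]>470)&(P[...,0]<720)&(P[...,1]>-140)&(P[...,1]<150)
m=cv2.morphologyEx(m.astype(np.uint8),cv2.MORPH_OPEN,np.ones((3,3)))>0
print('deck',rect(onz(m,70)))
# blocks
for n,c in(('yellow',(420,350)),('blue',(578,262))):
    near=np.hypot(P[...,0]-c[0],P[...,1]-c[1])<60
    m=near&(P[...,2]>22);Q=onz(m,34);print(n,'all',rect(Q))
    m=near&mask(im,n)&(P[...,2]>15);print(m.sum(),P[m].mean(0).round(1),P[m][:,2].min(),P[m][:,2].max())
    m2=m&(P[...,2]>60);Q=onz(m2,70);print(' fin',len(Q),Q.mean(0).round(1),rect(Q))
# wrench
q=[(489,200)]
hs=cv2.cvtColor(im,cv2.COLOR_BGR2GRAY)
m=(P[...,2]>20)&(P[...,0]>440)&(P[...,0]<720)&(P[...,1]>-470)&(P[...,1]<-290)
Q=onz(m,28);print('wr',len(Q),rect(Q))
E
```

```text
red 73 [703.1  55.2] (array([703. ,  55.1]), array([47.6,  8.7]), 83.0)
yellow 76 [693.6 -15.9] (array([693.5, -16.2]), array([47.8,  9. ]), 83.0)
blue 72 [684.2 -87.1] (array([684.1, -87.5]), array([47.6,  8.4]), 83.0)
mat (array([ 555.5, -359.5]), array([ 98. , 236.3]), 76.9)
deck (array([608.2,  -5.9]), array([235.8, 186.7]), 82.5)
yellow all (array([421.7, 355.4]), array([62.3, 64.9]), 54.9)
52 [422.3 358.4  66.4] 33.71950805957522 74.63423653200903
 fin 48 [422.1 356.8] (array([422.4, 356.8]), array([10.9, 23.1]), 54.3)
blue all (array([576.2, 264.5]), array([62.6, 58.9]), 1.4)
40 [577.7 267.1  65.3] 31.29179939588289 73.24214408567536
 fin 36 [577.4 265.5] (array([577.1, 264.8]), array([19.1,  9.5]), 0.3)
wr 1081 (array([ 585.3, -360.4]), array([281.3, 113. ]), 7.1)
```

```bash
cat >> h.py <<'E'
def plan(x,y,z,yawdeg,n=5,fing=1):
    """rows from measured pose to target, evenly; prints tool-frame numbers"""
    s=st(); T=rot(s['tool_rot']); D=np.array([x,y,z],float)-s['eef_pos']; l=T.T@D
    Rt=rot([np.pi,0,np.radians(yawdeg)]); a=R.from_matrix(T.T@Rt).as_rotvec()[2]
    need=max(np.linalg.norm(D)/62,abs(a)/0.185)
    print('slide',l.round(1),'turn',round(a,3),'rows needed',round(need,1))
    return l,a
E
python3 - <<'E'
from h import *
plan(480,-330,330,50)
E
```

```text
t 0.15 p [ 173.1 -626.   230.6] r [-3.14  0.    0.27] F [-0.2  0.   0. ] w 85.5
slide [ 374.7 -203.7  -99.1] turn -0.603 rows needed 7.1
```

{"api": "play_rows", "payload": {"slide": [[53,-29,-14],[106,-58,-28],[159,-87,-42],[212,-116,-56],[265,-145,-70]], "turn": [-0.085,-0.17,-0.255,-0.34,-0.425], "fingers": [1,1,1,1,1]}}

```text
clock: 0.78
eef_pos: [391.1, -414.2, 301.2]
tool_rot: [-3.14, -0.001, 0.697]
force: [0.9, -0.3, -0.0]
width: 85.5
```

Run:
```python
from h import *
plan(490,-20,370,80)
```

```text
t 0.78 p [ 391.1 -414.2  301.2] r [-3.14e+00 -1.00e-03  6.97e-01] F [ 0.9 -0.3 -0. ] w 85.5
slide [ 329.  -238.7  -68.3] turn -0.699 rows needed 6.6
```

{"api": "play_rows", "payload": {"slide": [[62,-40,-13],[120,-80,-25],[180,-120,-38],[240,-160,-50],[285,-205,-60]], "turn": [-0.14,-0.28,-0.42,-0.56,-0.69], "fingers": [1,1,1,1,1]}}

```text
clock: 1.4
eef_pos: [470.7, -116.9, 354.5]
tool_rot: [-3.141, -0.001, 1.392]
force: [0.6, -0.1, -0.2]
width: 85.7
```

Run:
```python
from h import *
s=st();p=vision.camera_params('wrist');c=pz(p,320,240,70);print(c-s['eef_pos'],p['position']-s['eef_pos'])
p,im,d=shot('wrist','w1')
p2,im2,d2=shot('top','t1')
print(proj(p2,[[422,355.5,34],[576.5,264.7,34]]))
```

```text
t 1.4 p [ 470.7 -116.9  354.5] r [-3.141e+00 -1.000e-03  1.392e+00] F [ 0.6 -0.1 -0.2] w 85.7
[  -0.51700754  -62.10780191 -284.46539955] [ 14.99184495  78.65252651 142.89861219]
[[186.69896061 281.58679463]
 [225.8933264  218.3415371 ]]
```

View pics/w1.png

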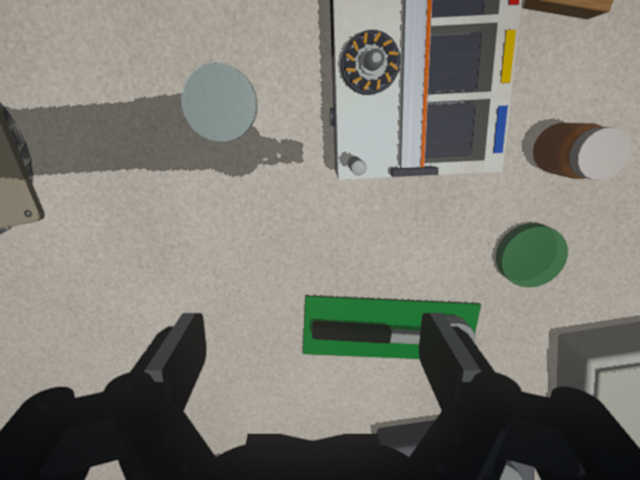

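Run:
```python
from h import *
plan(570,110,354,82.5)
```

```text
t 1.5 p [ 471.9 -110.8  355.6] r [ 3.14  -0.005  1.402] F [-0.7 -0.4  0.2] w 85.4
slide [234.1  59.5   3. ] turn -0.038 rows needed 3.9
```

{"api": "play_rows", "payload": {"slide": [[60,15,1],[120,30,2],[180,45,2],[234,59,3],[234,59,3]], "turn": [-0.01,-0.02,-0.03,-0.038,-0.038], "fingers": [1,1,1,1,1]}}

```text
clock: 2.12
eef_pos: [569.7, 115.9, 353.1]
tool_rot: [3.141, -0.009, 1.448]
force: [-0.5, -0.0, 0.5]
width: 85.4
```

Run:
```python
from h import *
s=st()
p,im,d=shot('wrist','w2');np.save('w2.npy',d)
st()
Hc=np.array([608.2,-5.9]);a=-0.132
def H(x,y,z): return [Hc[0]+x*np.cos(a)-y*np.sin(a),Hc[1]+x*np.sin(a)+y*np.cos(a),z]
pts=[H(x,y,70) for x,y in[(-93,-118),(93,-118),(93,118),(-93,118)]]+[H(40+i*34.5,yy+j*32.5,70) for yy in(72,0,-72) for i,j in((1,1),(1,-1),(-1,1),(-1,-1))]+[H(-55,0,118),H(-72,100,116),H(-72,-100,116)]
for q in proj(p,np.array(pts)): cv2.circle(im,tuple(int(round(v)) for v in q),2,(255,0,255),-1)
cv2.imwrite('pics/w2o.png',im)
```

```text
t 2.12 p [569.7 115.9 353.1] r [ 3.141 -0.009  1.448] F [-0.5 -0.   0.5] w 85.4
t 2.17 p [569.4 112.  353.1] r [ 3.141 -0.006  1.443] F [ 0.  -1.   0.2] w 85.3
```

View pics/w2o.png

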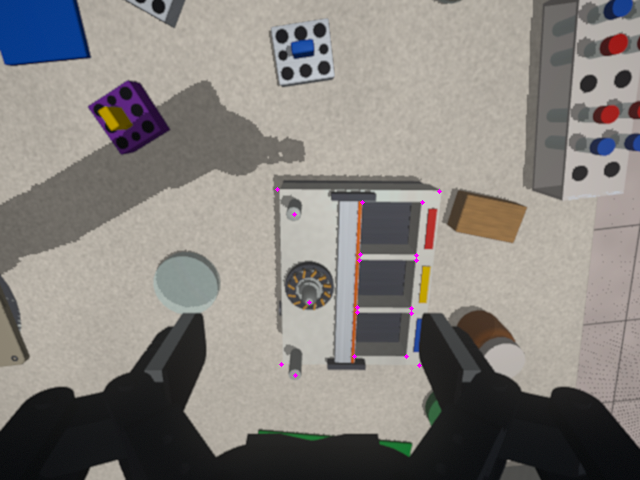

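Run:
```python
from h import *
shot('wrist');shot('wrist')
s=st();p,im,d=shot('wrist','w3');st()
Hc=np.array([608.2,-5.9]);a=-0.132
def H(x,y,z): return [Hc[0]+x*np.cos(a)-y*np.sin(a),Hc[1]+x*np.sin(a)+y*np.cos(a),z]
pts=[H(x,y,70) for x,y in[(-93,-118),(93,-118),(93,118),(-93,118)]]+[H(40+i*34.5,yy+j*32.5,70) for yy in(72,0,-72) for i,j in((1,1),(1,-1),(-1,1),(-1,-1))]+[H(-55,0,118),H(-72,100,116),H(-72,-100,116)]
im3=cv2.resize(im[170:390,260:460],None,fx=3.5,fy=2.7,interpolation=cv2.INTER_CUBIC)
im3=cv2.resize(im[170:390,260:460],None,fx=2.7,fy=2.7,interpolation=cv2.INTER_CUBIC)
for q in proj(p,np.array(pts)): cv2.circle(im3,(int((q[0]+.5-260)*2.7),int((q[1]+.5-170)*2.7)),2,(255,0,255),-1)
cv2.imwrite('pics/w3o.png',im3)
P=cloud(p,d);print(P[100:130,200:230,2].mean(), P[240:330,290:330,2].mean())
```

```text
t 2.27 p [569.3 108.3 353.4] r [ 3.14  -0.004  1.438] F [-0.5 -1.   0.2] w 85.2
t 2.33 p [569.3 107.8 353.6] r [ 3.14  -0.004  1.437] F [-0.1 -0.7 -0.6] w 84.9
2.6863391383308066 81.83089815480851
```

View pics/w3o.png

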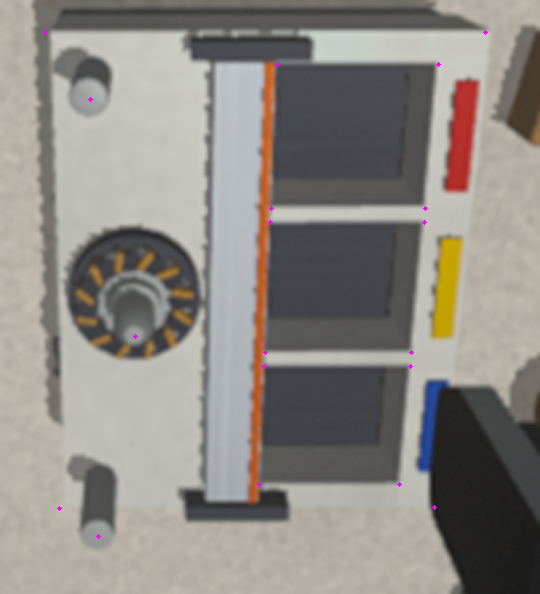

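Run:
```python
from h import *
plan(577,265,180,180.5)
```

```text
t 2.33 p [569.3 107.8 353.6] r [ 3.14  -0.004  1.437] F [-0.1 -0.7 -0.6] w 84.9
slide [156.2 -13.7 174.2] turn -1.714 rows needed 9.3
```

{"api": "play_rows", "payload": {"slide": [[17,-2,10],[34,-3,20],[51,-5,35],[68,-7,50],[85,-8,65]], "turn": [-0.18,-0.36,-0.54,-0.72,-0.9], "fingers": [1,1,1,1,1]}}

```text
clock: 2.95
eef_pos: [573.3, 191.2, 288.7]
tool_rot: [3.138, 0.0, 2.339]
force: [0.7, 0.1, -0.2]
width: 85.4
```

Run:
```python
from h import *
plan(577,265,180,180.5)
```

```text
t 2.95 p [573.3 191.2 288.7] r [3.138 0.    2.339] F [ 0.7  0.1 -0.2] w 85.4
slide [ 50.5  53.6 108.9] turn -0.811 rows needed 4.4
```

{"api": "play_rows", "payload": {"slide": [[10,11,22],[20,22,44],[30,33,66],[42,45,90],[50.5,53.5,109]], "turn": [-0.17,-0.34,-0.51,-0.68,-0.81], "fingers": [1,1,1,1,1]}}

```text
clock: 3.58
eef_pos: [577.4, 262.9, 179.0]
tool_rot: [3.141, 0.003, -3.132]
force: [0.1, -1.1, 0.4]
width: 85.4
```

```bash
cat >> h.py <<'E'
def blk(c,n='wrist',name=None,guess=None,draw=True):
    """fin and body pose of block of colour c in a static shot"""
    p,im,d=shot(n);P=cloud(p,d)
    m=mask(im,c)&(P[...,2]>55)&(P[...,2]<90)
    if guess is not None: m&=np.hypot(P[...,0]-guess[0],P[...,1]-guess[1])<60
    k,lab,sta,cen=cv2.connectedComponentsWithStats(m.astype(np.uint8))
    if k<2: print('no fin');return p,im,d
    i=1+np.argmax(sta[1:,4]);v,u=np.nonzero((lab==i))
    zt=np.median(P[lab==i][:,2])
    Q=np.array([pz(p,a,b,70)[:2] for a,b in zip(u,v)],np.float32);r=cv2.minAreaRect(Q)
    print('fin px',cen[i].round(0),'n',len(u),'zmed',zt.round(1),'rect',np.round(r[0],1),np.round(r[1],1),round(r[2],1))
    near=(np.hypot(P[...,0]-r[0][0],P[...,1]-r[0][1])<60)
    m=near&(P[...,2]>24)&(P[...,2]<46);v,u=np.nonzero(m)
    m=cv2.morphologyEx(m.astype(np.uint8),cv2.MORPH_OPEN,np.ones((3,3)));v,u=np.nonzero(m)
    if len(u)>50:
        Q=np.array([pz(p,a,b,34)[:2] for a,b in zip(u,v)],np.float32);r=cv2.minAreaRect(Q);print('body',np.round(r[0],1),np.round(r[1],1),round(r[2],1))
        if draw:
            bx=cv2.boxPoints(r);q=proj(p,np.c_[bx,[34]*4]);cv2.polylines(im,[q.round().astype(int)],True,(255,0,255),1)
    if name: cv2.imwrite(f'pics/{name}.png',im)
    return p,im,d
E
python3 - <<'E'
from h import *
for i in range(3): shot('wrist')
st();blk('blue',name='b1');st()
E
```

```text
t 3.73 p [576.8 262.9 179.1] r [ 3.141e+00  1.000e-03 -3.138e+00] F [0.1 0.2 1.5] w 85.6
fin px [319. 238.] n 450 zmed 70.0 rect [577.8 266.7] [23.1 10.6] 0.3
body [577.5 266.9] [64.8 59.8] 0.5
t 3.77 p [577.4 263.  180.1] r [ 3.141e+00  3.000e-03 -3.138e+00] F [-0.5 -0.5 -0.2] w 85.3
```

View pics/b1.png

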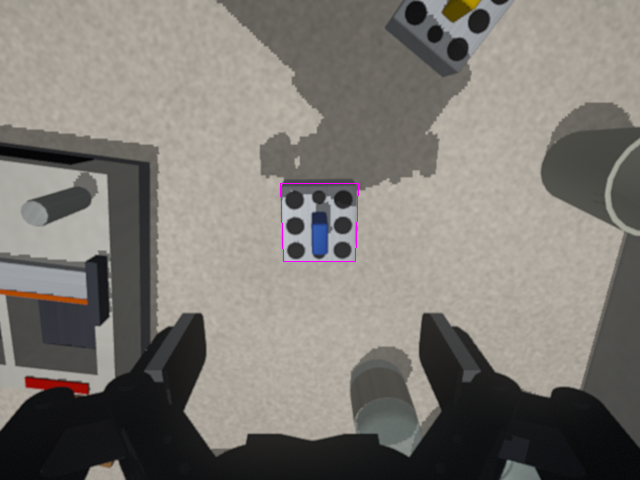

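Wrist view: blue fin at (319,238), body outlined correctly (64.8 x 59.8). Descending onto it.

Run:
```python
from h import *
plan(577.6,266.7,40,180.4)
```

```text
t 3.77 p [577.4 263.  180.1] r [ 3.141e+00  3.000e-03 -3.138e+00] F [-0.5 -0.5 -0.2] w 85.3
slide [  0.2   3.6 140.1] turn -0.004 rows needed 2.3
```

{"api": "play_rows", "payload": {"slide": [[0,3.6,50],[0,3.6,100],[0,3.6,130],[0,3.6,140],[0,3.6,140]], "turn": [0,0,0,0,0], "fingers": [0.6,0.5,0.5,0.5,0.5]}}

```text
clock: 4.4
eef_pos: [578.6, 266.3, 41.0]
tool_rot: [3.141, 0.004, -3.14]
force: [0.0, 0.5, 0.1]
width: 42.8
```

Run:
```python
from h import *
st();p,im,d=shot('wrist','b2');plan(577.6,266.7,40,180.4)
```

```text
t 4.4 p [578.6 266.3  41. ] r [ 3.141  0.004 -3.14 ] F [0.  0.5 0.1] w 42.8
t 4.45 p [578.9 266.9  41.7] r [ 3.14   0.005 -3.14 ] F [-1.2  0.6  0. ] w 42.9
slide [ 1.3 -0.2  1.7] turn -0.005 rows needed 0.0
```

View pics/b2.png

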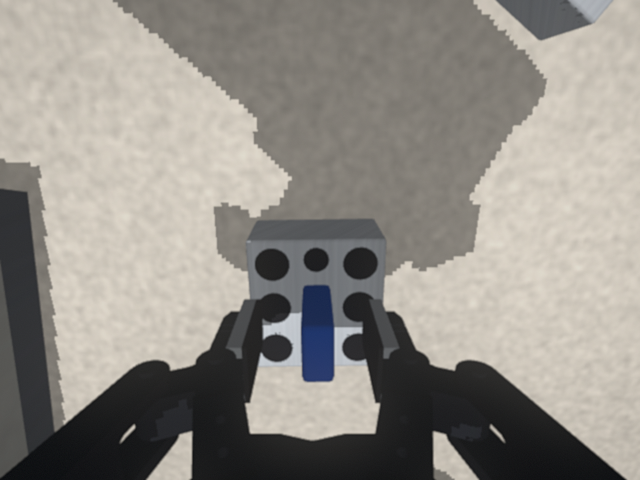

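{"api": "play_rows", "payload": {"slide": [[1,0,1],[1,0,1],[1,0,1],[1,0,1],[1,0,1]], "turn": [0,0,0,0,0], "fingers": [0,0,0,0,0]}}

```text
clock: 5.08
eef_pos: [578.7, 267.5, 42.1]
tool_rot: [3.139, 0.007, -3.14]
force: [0.3, -0.1, 6.9]
width: 11.0
```

Run:
```python
from h import *
plan(577.6,250,200,176)
```

```text
t 5.08 p [578.7 267.5  42.1] r [ 3.139  0.007 -3.14 ] F [ 0.3 -0.1  6.9] w 11.0
slide [ 1.00e-01 -1.71e+01 -1.58e+02] turn 0.072 rows needed 2.6
```

{"api": "play_rows", "payload": {"slide": [[0,0,-30],[0,0,-85],[0,-10,-140],[0,-17,-158],[0,-17,-158]], "turn": [0,0,0.03,0.07,0.07], "fingers": [0,0,0,0,0]}}

```text
clock: 5.7
eef_pos: [578.1, 249.1, 200.4]
tool_rot: [3.139, 0.008, 3.072]
force: [-0.4, -0.4, -2.8]
width: 10.8
```

Run:
```python
from h import *
plan(638.4,-82.6,180,172.5)
shot('wrist','b3')
```

```text
t 5.7 p [578.1 249.1 200.4] r [3.139 0.008 3.072] F [-0.4 -0.4 -2.8] w 10.8
slide [ -83.1 -326.7   20.3] turn 0.061 rows needed 5.4
```

View pics/b3.png

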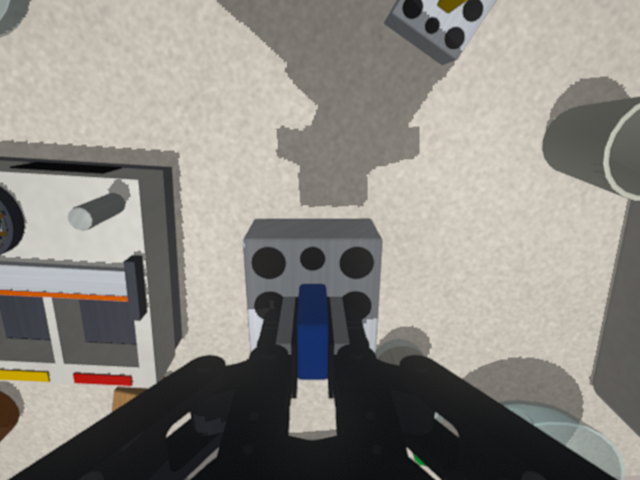

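```bash
cat >> h.py <<'E'
def intool(p,s,u,v,dz):
    """pixel on plane z=TCP+dz -> tool frame xy"""
    X=pz(p,u,v,s['eef_pos'][2]+dz); return (rot(s['tool_rot']).T@(X-s['eef_pos'])).round(1)
E
python3 - <<'E'
from h import *
for i in range(2): shot('wrist')
s=st();p,im,d=shot('wrist')
cv2.imwrite('pics/b4.png',cv2.resize(im[200:360,220:420],None,fx=4,fy=3.7,interpolation=cv2.INTER_CUBIC))
for u,v in((245,241),(382,241)): print(intool(p,s,u,v,-8))
T=rot(s['tool_rot'])
print(proj(p,np.array([s['eef_pos']+T@np.array(q) for q in([32,30,8],[32,-30,8],[12,6,-28],[12,-6,-28])])))
E
```

```text
t 5.85 p [576.5 249.4 197.7] r [3.140e+00 3.000e-03 3.074e+00] F [-0.3 -0.2 -2.8] w 10.9
[ 30.4 -30.    7.9]
[30.5 28.2  7.9]
[[386.43229122 237.50629613]
 [244.91551957 237.41381434]
 [333.53763439 323.70846181]
 [299.22842083 323.68776429]]
```

View pics/b4.png

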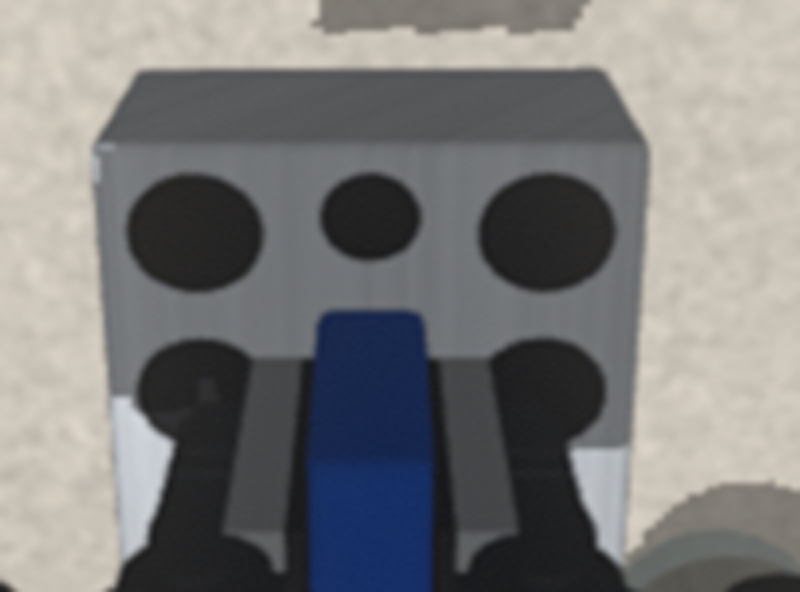

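{"api": "play_rows", "payload": {"slide": [[-15,-60,0],[-30,-120,0],[-45,-180,0],[-60,-240,0],[-75,-295,0]], "turn": [0.012,0.024,0.036,0.05,0.061], "fingers": [0,0,0,0,0]}}

```text
clock: 6.52
eef_pos: [631.0, -52.0, 195.7]
tool_rot: [3.14, 0.001, 3.013]
force: [1.2, -0.3, -2.3]
width: 11.2
```

Run:
```python
from h import *
plan(638,-81.8,132,172.5)
```

```text
t 6.53 p [631.  -52.  195.7] r [3.140e+00 1.000e-03 3.013e+00] F [ 1.2 -0.3 -2.3] w 11.2
slide [-10.8 -28.8  63.7] turn 0.002 rows needed 1.1
```

{"api": "play_rows", "payload": {"slide": [[-11,-29,0],[-11,-29,30],[-11,-29,64],[-11,-29,64],[-11,-29,64]], "turn": [0,0,0.002,0.002,0.002], "fingers": [0,0,0,0,0]}}

```text
clock: 7.15
eef_pos: [638.6, -81.3, 131.9]
tool_rot: [3.139, 0.001, 3.012]
force: [-1.3, -0.6, -1.6]
width: 11.1
```

```bash
cat >> h.py <<'E'
Hc=np.array([608.2,-5.9]);Ha=-0.132
def H(x,y,z): return [Hc[0]+x*np.cos(Ha)-y*np.sin(Ha),Hc[1]+x*np.sin(Ha)+y*np.cos(Ha),z]
def over(name,crop,f=3):
    s=st();p,im,d=shot('wrist')
    x0,y0,x1,y1=crop;o=cv2.resize(im[y0:y1,x0:x1],None,fx=f,fy=f,interpolation=cv2.INTER_CUBIC)
    pts=[H(x,y,70) for x,y in[(-93,-118),(93,-118),(93,118),(-93,118)]]+[H(40+i*34.5,yy+j*32.5,70) for yy in(72,0,-72) for i,j in((1,1),(1,-1),(-1,1),(-1,-1))]
    for q in proj(p,np.array(pts)): cv2.circle(o,(int((q[0]+.5-x0)*f),int((q[1]+.5-y0)*f)),3,(255,0,255),-1)
    cv2.imwrite(f'pics/{name}.png',o);np.save('last_d.npy',d);return s,p,im,d
E
python3 - <<'E'
from h import *
shot('wrist');shot('wrist')
over('b5',(140,140,400,400),3 if 0 else 2.3)
st()
E
```

```text
t 7.25 p [639.2 -81.5 133. ] r [3.140e+00 3.000e-03 3.011e+00] F [ 0.   0.1 -2.9] w 11.0
t 7.3 p [639.2 -81.6 133.1] r [3.140e+00 3.000e-03 3.011e+00] F [-0.4 -0.6 -1.2] w 11.1
```

View pics/b5.png

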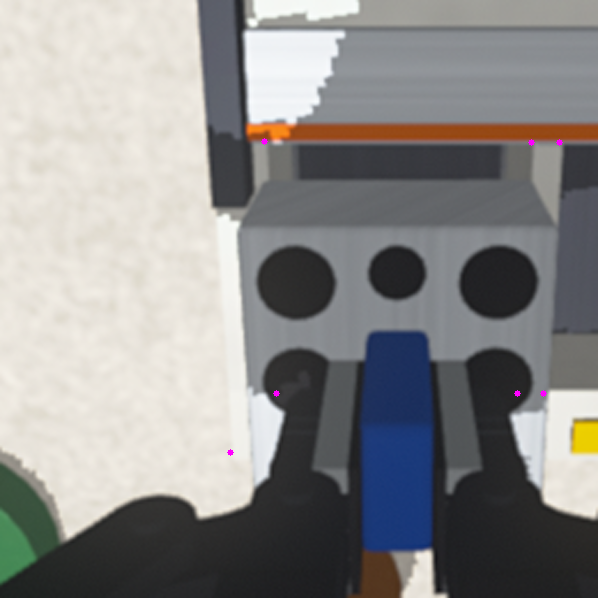

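Run:
```python
from h import *
s=st();p=vision.camera_params('wrist')
P=cloud(p,np.load('last_d.npy'))
# block front face/top heights
for (a,b) in((397,215),(397,190),(330,240),(330,320)):
    print((a,b),P[int(140+b/2.3),int(140+a/2.3)].round(1))
u0,u1,v=140+263/2.3,140+531/2.3,140+181/2.3
for dz in(-42,-46,-50):print(dz,intool(p,s,u0,v,dz),intool(p,s,u1,v,dz))
u0,u1,v=140+239/2.3,140+556/2.3,140+227/2.3
for dz in(-8,-12,-16):print(dz,intool(p,s,u0,v,dz),intool(p,s,u1,v,dz))
T=rot(s['tool_rot']); 
print('seat in tool',(T.T@(np.array(H(40,-72,36))-s['eef_pos'])).round(1))
# recess near corners in tool
u0,u1,v=140+268/2.3,140+533/2.3,140+141/2.3
print(intool(p,s,u0,v,70-s['eef_pos'][2]),intool(p,s,u1,v,70-s['eef_pos'][2]))
```

```text
t 7.3 p [639.2 -81.6 133.1] r [3.140e+00 3.000e-03 3.011e+00] F [-0.4 -0.6 -1.2] w 11.1
(397, 215) [607.3 -78.9 118.8]
(397, 190) [607.  -78.9 102. ]
(330, 240) [608.4 -91.5 125.7]
(330, 320) [625.  -94.2 124.4]
-42 [ 31.  -30.9  41.9] [31.  28.6 42. ]
-46 [ 29.9 -31.6  45.9] [29.9 29.2 46. ]
-50 [ 28.8 -32.2  49.9] [28.8 29.9 50. ]
-8 [ 31.4 -30.4   7.9] [31.4 28.1  8. ]
-12 [ 30.1 -31.1  11.9] [30.1 28.9 12. ]
-16 [ 28.8 -31.9  15.9] [28.8 29.7 16. ]
seat in tool [ 1.  -1.2 97.1]
[ 35.4 -32.6  62.9] [35.4 32.  63.1]
```

{"api": "play_rows", "payload": {"slide": [[2,0.4,8],[2,0.4,15],[2,0.4,15],[2,0.4,15]], "turn": [0,0,0,0], "fingers": [0,0,0,0]}}

```text
clock: 7.8
eef_pos: [637.3, -80.9, 118.0]
tool_rot: [3.14, 0.003, 3.011]
force: [-0.9, 0.9, -2.3]
width: 10.7
```

Run:
```python
from h import *
shot('wrist')
over('b6',(140,140,400,400),2.3)
st()
```

```text
t 7.85 p [637.4 -80.9 118.2] r [3.140e+00 3.000e-03 3.011e+00] F [ 0.6 -0.3 -2.4] w 10.9
t 7.9 p [637.4 -80.9 118.2] r [3.140e+00 3.000e-03 3.011e+00] F [ 0.7 -0.  -1.9] w 11.2
```

View pics/b6.png

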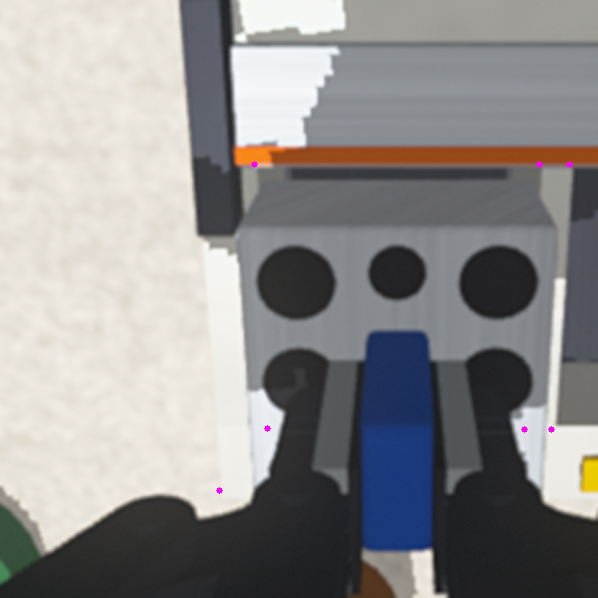

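{"api": "play_rows", "payload": {"slide": [[0.2,0.3,6],[0.2,0.3,12],[0.2,0.3,18],[0.2,0.3,24],[0.2,0.3,28]], "turn": [0,0,0,0,0], "fingers": [0,0,0,0,0]}}

```text
clock: 8.52
eef_pos: [637.2, -80.6, 89.6]
tool_rot: [3.14, 0.003, 3.011]
force: [-0.2, -0.7, -2.5]
width: 10.7
```

{"api": "play_rows", "payload": {"slide": [[0,0,3],[0,0,6],[0,0,9],[0,0,11],[0,0,12]], "turn": [0,0,0,0,0], "fingers": [0,0,0,0,0]}}

```text
clock: 9.15
eef_pos: [637.2, -80.4, 78.8]
tool_rot: [3.14, 0.003, 3.011]
force: [-3.1, -0.1, 6.0]
width: 11.6
```

{"api": "play_rows", "payload": {"slide": [[0,0,1],[0,0,2],[0,0,3],[0,0,4],[0,0,4]], "turn": [0,0,0,0,0], "fingers": [0,0,0,0,0]}}

```text
clock: 9.78
eef_pos: [637.4, -80.3, 77.9]
tool_rot: [-3.141, 0.004, 3.011]
force: [-6.9, -0.8, 19.3]
width: 10.9
```

Run:
```python
from h import *
over('b7',(140,140,400,400),2.3)
P=cloud(vision.camera_params('wrist'),np.load('last_d.npy'))
for y in range(215,290,6): print(y,[P[y,x].round(1)[2] for x in(262,280,302,320,345)])
```

```text
t 9.78 p [637.4 -80.3  77.9] r [-3.141  0.004  3.011] F [-6.9 -0.8 19.3] w 10.9
215 [np.float64(81.3), np.float64(81.6), np.float64(80.6), np.float64(80.5), np.float64(81.3)]
221 [np.float64(81.8), np.float64(80.5), np.float64(81.1), np.float64(81.7), np.float64(80.8)]
227 [np.float64(81.9), np.float64(81.5), np.float64(80.5), np.float64(80.3), np.float64(80.8)]
233 [np.float64(81.6), np.float64(81.6), np.float64(80.9), np.float64(82.5), np.float64(82.1)]
239 [np.float64(70.4), np.float64(70.2), np.float64(70.4), np.float64(69.9), np.float64(70.5)]
245 [np.float64(70.6), np.float64(70.1), np.float64(70.4), np.float64(70.1), np.float64(70.3)]
251 [np.float64(72.0), np.float64(70.9), np.float64(70.3), np.float64(70.9), np.float64(70.0)]
257 [np.float64(70.8), np.float64(71.2), np.float64(71.6), np.float64(71.4), np.float64(70.7)]
263 [np.float64(69.6), np.float64(70.9), np.float64(71.2), np.float64(71.5), np.float64(71.2)]
269 [np.float64(70.4), np.float64(70.3), np.float64(70.6), np.float64(72.0), np.float64(70.5)]
275 [np.float64(70.5), np.float64(68.9), np.float64(70.7), np.float64(70.7), np.float64(69.4)]
281 [np.float64(70.5), np.float64(69.9), np.float64(70.1), np.float64(70.0), np.float64(71.0)]
287 [np.float64(69.9), np.float64(70.7), np.float64(75.2), np.float64(76.7), np.float64(69.4)]
```

View pics/b7.png

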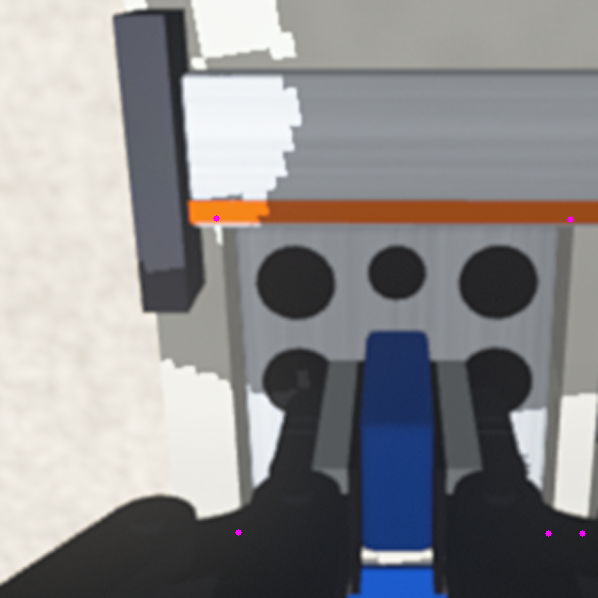

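Blue block top reads 70.4 mm, level with the deck: home. Release and rise.

{"api": "play_rows", "payload": {"slide": [[0,0,-1],[0,0,-1],[0,0,-1],[0,0,-1],[0,0,-30]], "turn": [0,0,0,0,0], "fingers": [0.3,0.5,0.5,0.5,0.5]}}

```text
clock: 10.45
eef_pos: [635.4, -80.5, 105.7]
tool_rot: [-3.141, -0.001, 3.011]
force: [-0.3, -0.2, 1.2]
width: 42.4
```

Run:
```python
from h import *
p,im,d=shot('top','t2')
P=cloud(p,d)
for c,g in(('yellow',(422,356)),):
    m=mask(im,c)&(P[...,2]>55)&(P[...,2]<80)
    k,l,sa,ce=cv2.connectedComponentsWithStats(m.astype(np.uint8)); print([(ce[i].round(0),sa[i,4]) for i in range(1,k)])
plan(424,356,200,144.3)
```

```text
[(array([342., 168.]), np.int32(74)), (array([182., 281.]), np.int32(50)), (array([239., 309.]), np.int32(50))]
t 10.5 p [638.7 -79.9 111. ] r [3.141 0.007 3.011] F [1.  1.2 3.4] w 42.5
slide [268.8 404.3 -90.7] turn 0.493 rows needed 8.0
```

View pics/t2.png

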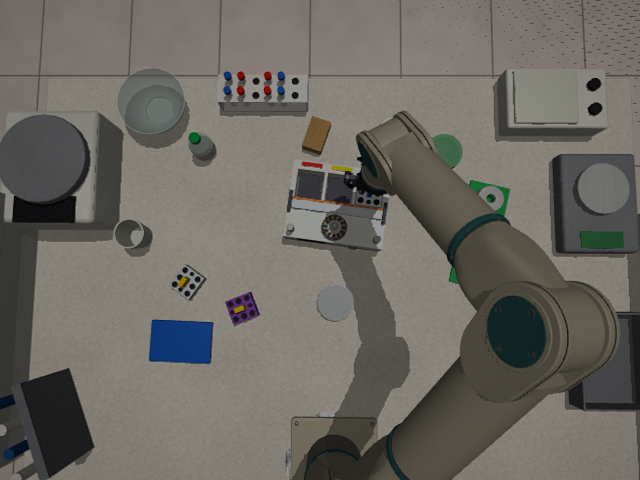

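{"api": "play_rows", "payload": {"slide": [[0,0,-55],[10,15,-100],[40,60,-100],[75,110,-100],[110,160,-100]], "turn": [0,0,0.1,0.2,0.3], "fingers": [0.5,0.5,0.5,0.5,0.5]}}

```text
clock: 11.12
eef_pos: [548.9, 94.6, 210.3]
tool_rot: [3.138, 0.007, 2.707]
force: [1.0, 1.3, 0.4]
width: 42.8
```

Run:
```python
from h import *
plan(424,356,200,144.3)
```

```text
t 11.12 p [548.9  94.6 210.3] r [3.138 0.007 2.707] F [1.  1.3 0.4] w 42.8
slide [223.4 184.5   9.4] turn 0.189 rows needed 4.7
```

{"api": "play_rows", "payload": {"slide": [[46,38,2],[92,76,4],[138,114,6],[184,152,8],[223.5,184.5,10]], "turn": [0.04,0.08,0.12,0.16,0.19], "fingers": [0.5,0.5,0.5,0.5,0.5]}}

```text
clock: 11.75
eef_pos: [422.6, 358.4, 199.4]
tool_rot: [3.136, 0.006, 2.518]
force: [0.7, 0.2, 0.5]
width: 43.0
```

Run:
```python
from h import *
for i in range(4): shot('wrist')
st();blk('yellow',name='y1',guess=(424,357));st()
```

```text
t 11.95 p [423.1 357.1 199.3] r [3.137 0.006 2.521] F [ 0.1 -0.1 -0.6] w 42.8
fin px [314. 223.] n 468 zmed 69.9 rect [421.6 359.1] [ 9.9 26.8] 54.8
body [422.5 359.1] [59.8 64.6] 54.7
t 12.0 p [424.1 355.6 199.1] r [3.137 0.007 2.518] F [ 0.7 -0.2 -0. ] w 42.6
```

View pics/y1.png

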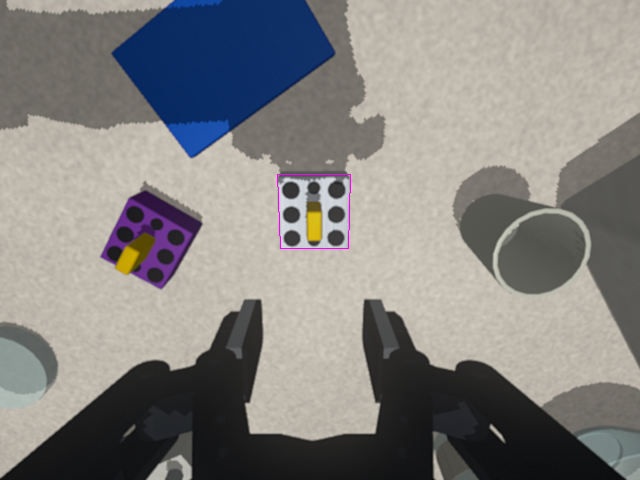

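Yellow fin at (314,223), white body; the purple one is off at (150,240). Descending.

Run:
```python
from h import *
plan(422.5,359.1,41,144.7)
```

```text
t 12.0 p [424.1 355.6 199.1] r [3.137 0.007 2.518] F [ 0.7 -0.2 -0. ] w 42.6
slide [  4.4   1.3 158.1] turn -0.008 rows needed 2.6
```

{"api": "play_rows", "payload": {"slide": [[4.4,1.3,50],[4.4,1.3,100],[4.4,1.3,145],[4.4,1.3,158],[4.4,1.3,158]], "turn": [0,0,-0.008,-0.008,-0.008], "fingers": [0.5,0.5,0.5,0.5,0.5]}}

```text
clock: 12.62
eef_pos: [423.1, 358.3, 41.1]
tool_rot: [3.138, 0.007, 2.524]
force: [-0.1, -0.6, 0.6]
width: 42.6
```

Run:
```python
from h import *
shot('wrist');shot('wrist')
st();p,im,d=shot('wrist','y2');plan(422.5,359.1,41,144.7)
```

```text
t 12.72 p [423.7 359.7  42.6] r [3.135 0.007 2.525] F [ 0.1  0.3 -0.6] w 42.6
t 12.78 p [423.7 359.9  42.8] r [3.134 0.008 2.525] F [ 1.1 -0.   0.1] w 42.9
slide [ 0.6 -1.3  1.8] turn -0.001 rows needed 0.0
```

View pics/y2.png

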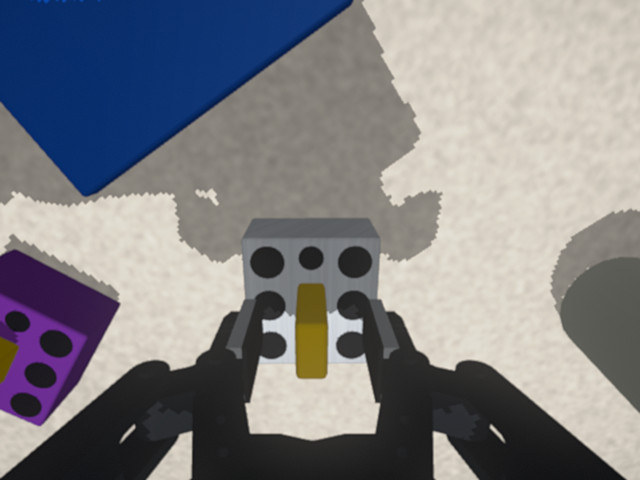

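{"api": "play_rows", "payload": {"slide": [[0.5,0,0.5],[0.5,0,0.5],[0.5,0,0.5],[0.5,0,0.5],[0.5,0,0.5]], "turn": [0,0,0,0,0], "fingers": [0,0,0,0,0]}}

```text
clock: 13.4
eef_pos: [424.0, 360.7, 43.3]
tool_rot: [3.133, 0.008, 2.525]
force: [0.1, -0.2, 8.0]
width: 11.0
```

{"api": "play_rows", "payload": {"slide": [[0,0,-30],[0,0,-85],[0,0,-140],[0,0,-158],[0,0,-158]], "turn": [0,0,0,0,0], "fingers": [0,0,0,0,0]}}

```text
clock: 14.02
eef_pos: [422.4, 360.2, 201.6]
tool_rot: [3.132, 0.009, 2.524]
force: [-0.3, -0.0, -1.6]
width: 11.1
```

Run:
```python
from h import *
shot('wrist','y3')
plan(647.9,-11.2,195,172.5)
```

```text
t 14.07 p [421.8 359.4 200.2] r [3.134 0.009 2.525] F [ 0.1 -0.2 -2.4] w 10.9
slide [-398.7 -171.5    7.4] turn -0.486 rows needed 7.0
```

View pics/y3.png

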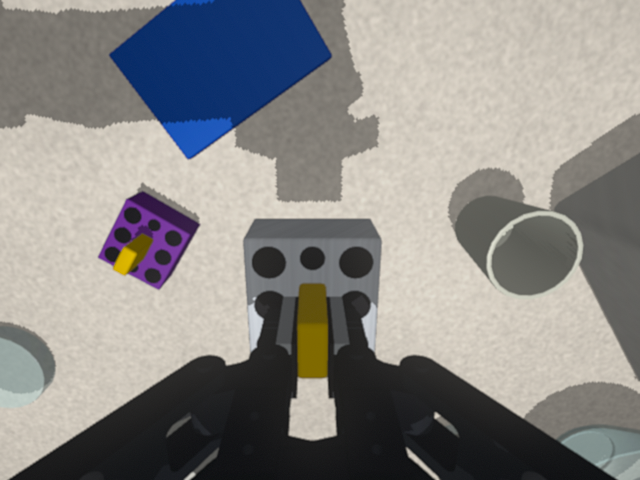

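{"api": "play_rows", "payload": {"slide": [[-55,-24,0],[-110,-48,0],[-165,-71,0],[-220,-95,0],[-275,-118,0]], "turn": [-0.07,-0.14,-0.21,-0.28,-0.35], "fingers": [0,0,0,0,0]}}

```text
clock: 14.7
eef_pos: [577.2, 101.7, 198.9]
tool_rot: [3.14, 0.006, 2.877]
force: [1.2, -0.2, -2.4]
width: 10.9
```

Run:
```python
from h import *
plan(646.7,-9.4,195,172.5)
```

```text
t 14.7 p [577.2 101.7 198.9] r [3.14  0.006 2.877] F [ 1.2 -0.2 -2.4] w 10.9
slide [-96.1 -89.1   4.4] turn -0.133 rows needed 2.1
```

{"api": "play_rows", "payload": {"slide": [[-45,-42,0],[-90,-84,0],[-96,-89,25],[-96,-89,65],[-96,-89,65]], "turn": [-0.06,-0.12,-0.133,-0.133,-0.133], "fingers": [0,0,0,0,0]}}

```text
clock: 15.32
eef_pos: [642.7, -9.5, 128.8]
tool_rot: [-3.141, -0.004, 3.012]
force: [-0.1, 0.1, -1.1]
width: 11.2
```

Run:
```python
from h import *
shot('wrist');shot('wrist');shot('wrist')
over('y4',(140,140,400,400),2.3)
plan(646.7,-9.4,118,172.5)
```

```text
t 15.47 p [647.3  -8.  134.8] r [3.14  0.007 3.012] F [ 0.  -0.1 -0.7] w 10.8
t 15.53 p [647.7  -8.2 135.5] r [3.14  0.008 3.011] F [ 0.5  0.  -2. ] w 10.7
slide [ 1.  -1.4 17.5] turn 0.001 rows needed 0.3
```

View pics/y4.png

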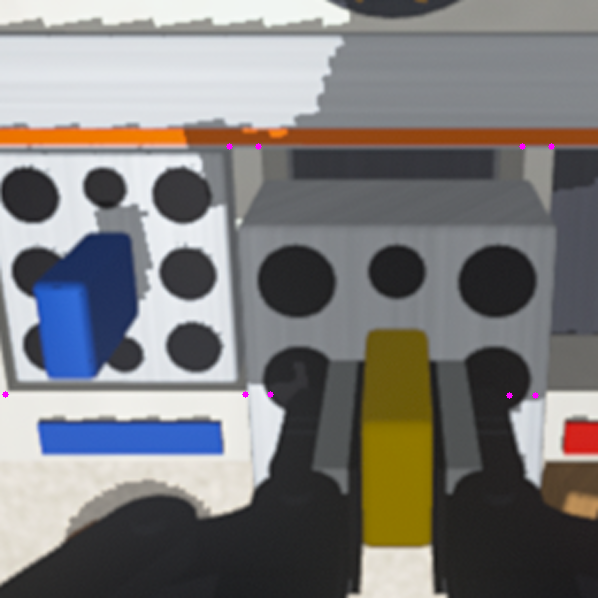

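{"api": "play_rows", "payload": {"slide": [[1.0,-0.8,8],[1.0,-0.8,17],[1.0,-0.8,17],[1.0,-0.8,17]], "turn": [0,0,0,0], "fingers": [0,0,0,0]}}

```text
clock: 16.02
eef_pos: [646.8, -8.8, 118.5]
tool_rot: [3.14, 0.008, 3.011]
force: [-0.8, 0.1, -2.0]
width: 10.7
```

Run:
```python
from h import *
shot('wrist')
over('y5',(140,140,400,400),2.3)
plan(646.7,-9.4,118,172.5)
```

```text
t 16.07 p [646.9  -8.8 118.6] r [3.14  0.008 3.011] F [ 0.7  0.4 -1.3] w 11.2
t 16.12 p [646.9  -8.8 118.7] r [3.14  0.009 3.011] F [ 0.4  0.3 -1. ] w 10.8
slide [ 0.2 -0.7  0.7] turn 0.001 rows needed 0.0
```

View pics/y5.png

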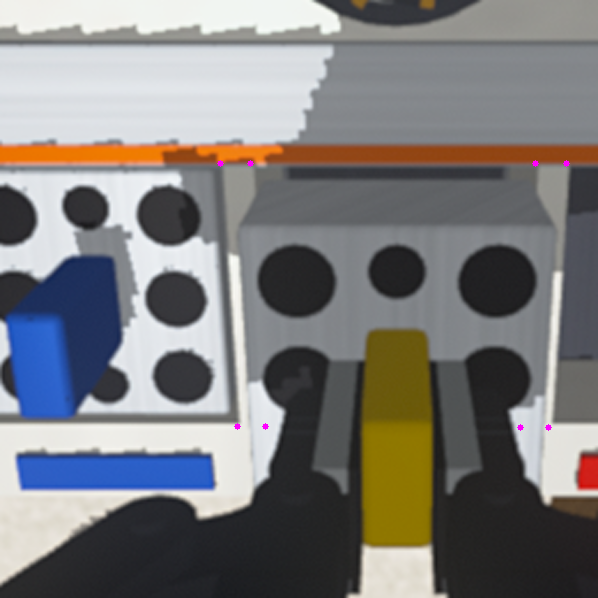

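{"api": "play_rows", "payload": {"slide": [[0.2,0,6],[0.2,0,12],[0.2,0,18],[0.2,0,24],[0.2,0,28]], "turn": [0,0,0,0,0], "fingers": [0,0,0,0,0]}}

```text
clock: 16.75
eef_pos: [646.8, -8.7, 90.1]
tool_rot: [3.14, 0.008, 3.011]
force: [-1.1, -0.0, -1.6]
width: 11.1
```

{"api": "play_rows", "payload": {"slide": [[0,0,3],[0,0,6],[0,0,10],[0,0,13],[0,0,15]], "turn": [0,0,0,0,0], "fingers": [0,0,0,0,0]}}

```text
clock: 17.38
eef_pos: [647.2, -8.5, 79.0]
tool_rot: [3.142, 0.009, 3.011]
force: [-10.8, -2.3, 32.7]
width: 11.3
```

Run:
```python
from h import *
over('y6',(140,140,400,400),2.3)
P=cloud(vision.camera_params('wrist'),np.load('last_d.npy'))
for x0,x1,y0,y1 in((255,370,240,270),(150,220,250,290)): print(np.median(P[y0:y1,x0:x1,2]))
```

```text
t 17.38 p [647.2  -8.5  79. ] r [3.142 0.009 3.011] F [-10.8  -2.3  32.7] w 11.3
70.39295751204901
70.31271406953483
```

View pics/y6.png

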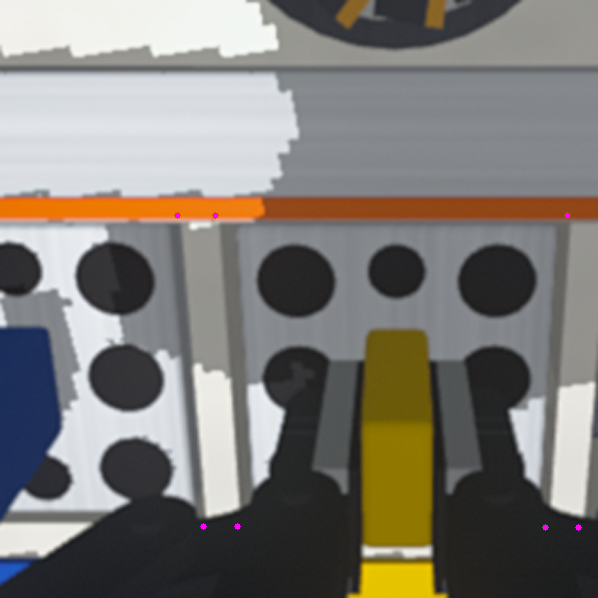

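Both tops read 70.3–70.4 mm: yellow is home too. Release, rise and look around.

{"api": "play_rows", "payload": {"slide": [[0,0,-2],[0,0,-2],[0,0,-2],[0,0,-2],[0,0,-30]], "turn": [0,0,0,0,0], "fingers": [0.3,0.45,0.45,0.45,0.45]}}

```text
clock: 18.05
eef_pos: [645.0, -9.0, 106.8]
tool_rot: [-3.141, 0.004, 3.011]
force: [0.1, 0.2, -0.8]
width: 38.3
```

{"api": "play_rows", "payload": {"slide": [[0,0,-60],[0,0,-120],[0,0,-140],[0,0,-140],[0,0,-140]], "turn": [0,0,0,0,0], "fingers": [0.6,0.6,0.6,0.6,0.6]}}

```text
clock: 18.68
eef_pos: [643.2, -9.4, 244.6]
tool_rot: [-3.139, 0.001, 3.011]
force: [-0.5, -0.7, -0.3]
width: 51.5
```

Run:
```python
from h import *
for i in range(3): shot('wrist')
p,im,d=shot('wrist','y7');P=cloud(p,d)
for c,yy in(('yellow',0),('blue',-72)):
    q=[proj(p,np.array(H(40+dx,yy+dy,70))) for dx in(-24,24) for dy in(-18,0,18)]
    print(c,[P[int(round(b)),int(round(a)),2].round(1) for a,b in q])
```

```text
yellow [np.float64(71.1), np.float64(69.7), np.float64(70.7), np.float64(71.6), np.float64(70.2), np.float64(71.5)]
blue [np.float64(70.1), np.float64(70.1), np.float64(70.6), np.float64(70.9), np.float64(70.3), np.float64(70.6)]
```

View pics/y7.png

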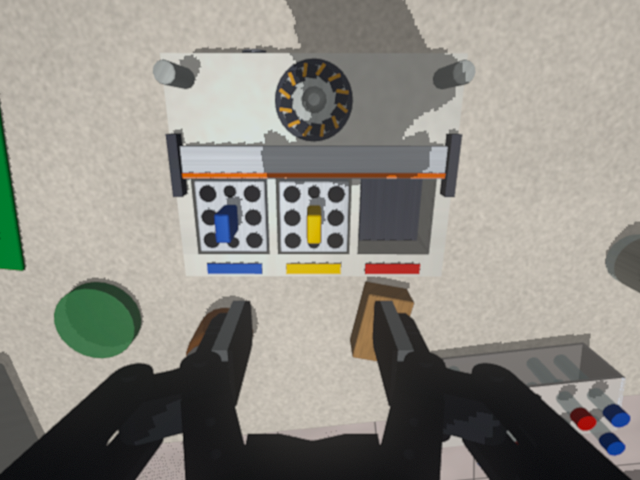

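Both blocks sit level in their recesses (blue fin at 228,225; yellow at 314,225), and the red recess is empty because there is no red block. Next is the wrench.

Run:
```python
from h import *
s=ctrl.read_state();print(s['qpos'].round(2))
p=vision.camera_params('top');d=np.load('top0.npy');im=cv2.imread('pics/top0.png')
o=cv2.resize(im[170:300,440:520],None,fx=5,fy=4.6,interpolation=cv2.INTER_CUBIC);o=cv2.resize(im[170:300,440:520],None,fx=4.6,fy=4.6,interpolation=cv2.INTER_CUBIC);cv2.imwrite('pics/wr.png',o)
m=mask(im,'green');v,u=np.nonzero(m&(np.arange(640)[None]>445)&(np.arange(640)[None]<515)&(np.arange(480)[:,None]>175)&(np.arange(480)[:,None]<295))
Q=np.array([pz(p,a,b,6)[:2] for a,b in zip(u,v)],np.float32);print(cv2.minAreaRect(Q))
p,im,d=shot('wrist')
print(proj(p,np.array([H(-55,0,91),H(-55,0,118),H(-72,100,116),H(-72,-100,116)])))
plan(555,-150,300,80)
```

```text
[ 0.42  0.72 -0.82  1.51  0.56  1.16  0.94]
((544.9536743164062, -357.028564453125), (98.04116821289062, 257.9089660644531), 76.85026550292969)
[[312.389147   101.40313849]
 [312.3620752  100.05702178]
 [462.59229023  73.30705325]
 [162.31973492  72.51505388]]
t 18.93 p [643.9  -8.9 245.5] r [-3.140e+00  2.000e-03  3.011e+00] F [-0.  -0.7  0.7] w 51.4
slide [  69.7 -151.6  -54.5] turn 1.615 rows needed 8.7
```

View pics/wr.png

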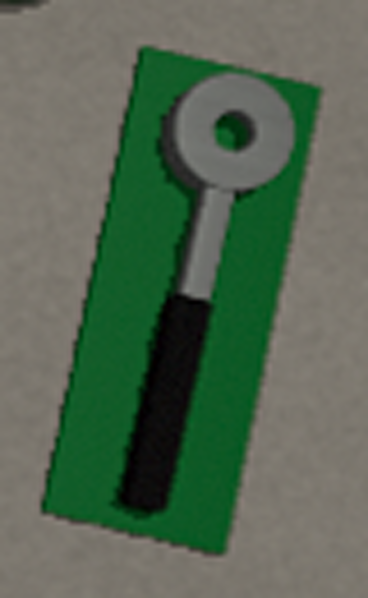

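Run:
```python
from h import *
p=vision.camera_params('top')
h=pz(p,440+235/4.6,170+131/4.6,30);m=pz(p,440+189/4.6,170+300/4.6,28);e=pz(p,440+145/4.6,170+498/4.6,28)
print(h,m,e,np.linalg.norm(h-e),np.linalg.norm(h-m),np.degrees(np.arctan2(*(h-e)[1::-1])))
d=(h-e)[:2];d/=np.linalg.norm(d);print('grip',h[:2]-105*d)
```

```text
[ 629.82389102 -380.88908234   30.        ] [ 539.94600346 -355.11744706   28.        ] [ 435.85654035 -329.7366529    28.        ] 200.60883371336826 93.52118400047065 -14.773502196213997
grip [ 528.29504169 -354.11422933]
```

{"api": "play_rows", "payload": {"slide": [[8,-17,-10],[16,-34,-20],[24,-51,-30],[32,-68,-40],[39,-85,-50]], "turn": [0.18,0.36,0.54,0.72,0.9], "fingers": [0.6,0.6,0.6,0.6,0.6]}}

```text
clock: 19.55
eef_pos: [593.6, -88.4, 295.4]
tool_rot: [3.141, 0.002, 2.106]
force: [0.1, -0.1, 0.7]
width: 51.1
```

Run:
```python
from h import *
plan(545,-220,300,70);print(ctrl.read_state()['qpos'].round(2))
```

```text
t 19.55 p [593.6 -88.4 295.4] r [3.141e+00 2.000e-03 2.106e+00] F [ 0.1 -0.1  0.7] w 51.1
slide [ -88.5 -108.8   -4.5] turn 0.884 rows needed 4.8
[ 0.49  0.55 -0.63  1.57  0.35  1.13  0.31]
```

{"api": "play_rows", "payload": {"slide": [[-18,-22,0],[-36,-44,0],[-54,-66,0],[-72,-88,0],[-88,-109,0]], "turn": [0.18,0.36,0.54,0.72,0.88], "fingers": [0.6,0.6,0.6,0.6,0.6]}}

```text
clock: 20.18
eef_pos: [544.1, -220.6, 295.0]
tool_rot: [3.141, 0.001, 1.22]
force: [-0.1, 0.4, 1.5]
width: 51.1
```

Run:
```python
from h import *
plan(535,-353,200,-14.8);print(ctrl.read_state()['qpos'].round(2))
```

```text
t 20.18 p [ 544.1 -220.6  295. ] r [3.141e+00 1.000e-03 1.220e+00] F [-0.1  0.4  1.5] w 51.1
slide [-127.4   36.9   95.1] turn 1.478 rows needed 8.0
[ 0.59  0.49 -0.39  1.61  0.21  1.08 -0.21]
```

{"api": "play_rows", "payload": {"slide": [[-16,5,0],[-32,9,0],[-48,14,0],[-64,18,0],[-80,23,0]], "turn": [0.18,0.36,0.54,0.72,0.9], "fingers": [0.6,0.6,0.6,0.6,0.6]}}

```text
clock: 20.8
eef_pos: [538.0, -303.9, 294.5]
tool_rot: [3.141, 0.0, 0.315]
force: [0.8, 0.3, -0.0]
width: 50.9
```

Run:
```python
from h import *
plan(535,-353,200,-14.8);print(ctrl.read_state()['qpos'].round(2))
```

```text
t 20.8 p [ 538.  -303.9  294.5] r [3.141 0.    0.315] F [ 0.8  0.3 -0. ] w 50.9
slide [-18.   45.8  94.6] turn 0.573 rows needed 3.1
[ 0.56  0.52 -0.15  1.53  0.08  1.1  -0.86]
```

{"api": "play_rows", "payload": {"slide": [[-6,15,30],[-12,30,60],[-18,46,95],[-18,46,95],[-18,46,95]], "turn": [0.18,0.36,0.573,0.573,0.573], "fingers": [0.6,0.6,0.6,0.6,0.6]}}

```text
clock: 21.42
eef_pos: [536.0, -352.4, 200.4]
tool_rot: [-3.142, -0.001, -0.255]
force: [0.2, 0.0, 0.8]
width: 51.4
```

Run:
```python
from h import *
for i in range(3):shot('wrist')
s=st();shot('wrist','r1')
```

```text
t 21.57 p [ 536.3 -352.7  201.3] r [ 3.141e+00 -3.000e-03 -2.560e-01] F [-0.   0.4  0.8] w 50.9
```

View pics/r1.png

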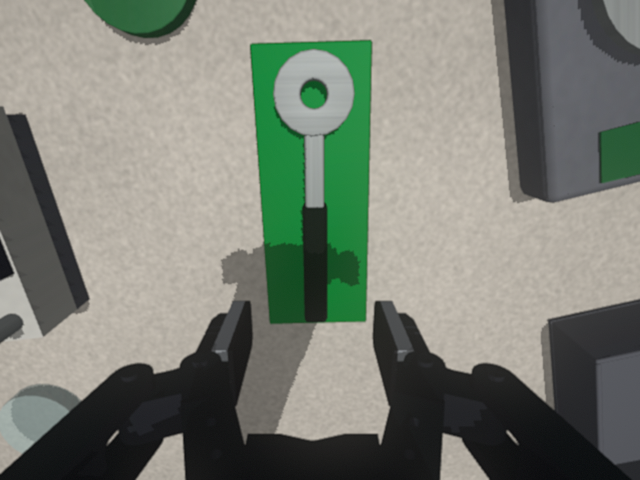

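Run:
```python
from h import *
s=st();p=vision.camera_params('wrist')
h=pz(p,314,93,30);e=pz(p,315,320,28);m=pz(p,314.5,207,28)
print(h,m,e,np.linalg.norm(h-e),np.linalg.norm(h-m),np.degrees(np.arctan2(*(h-e)[1::-1])))
for a,b in((250.5,43),(372,41),(366,322),(270,323)): print('mat',pz(p,a,b,6).round(1))
d=(h-e)[:2];d/=np.linalg.norm(d);g=h[:2]-104*d;print('grip',g)
plan(g[0],g[1],60,np.degrees(np.arctan2(d[1],d[0])))
```

```text
t 21.62 p [ 536.1 -352.8  201.1] r [ 3.141e+00 -2.000e-03 -2.560e-01] F [ 0.3 -0.3  0. ] w 51.1
[ 632.07818597 -380.94008562   30.        ] [ 543.24054405 -358.33533153   28.        ] [ 436.0072706  -331.04060444   28.        ] 202.33082334824215 91.69024773322758 -14.27849428361217
mat [ 682.9 -341.1    6. ]
mat [ 659.4 -436.7    6. ]
mat [ 408. -378.    6.]
mat [ 431.8 -282.4    6. ]
grip [ 531.29091517 -355.29001655]
t 21.62 p [ 536.1 -352.8  201.1] r [ 3.141e+00 -2.000e-03 -2.560e-01] F [ 0.3 -0.3  0. ] w 51.1
slide [ -4.4   3.5 141.1] turn -0.007 rows needed 2.3
```

{"api": "play_rows", "payload": {"slide": [[-4.4,3.5,50],[-4.4,3.5,100],[-4.4,3.5,150],[-4.4,3.5,175],[-4.4,3.5,180]], "turn": [-0.007,-0.007,-0.007,-0.007,-0.007], "fingers": [0.5,0.5,0.5,0.5,0.5]}}

```text
clock: 22.25
eef_pos: [530.8, -354.5, 20.0]
tool_rot: [-3.141, -0.0, -0.248]
force: [0.1, -0.2, 0.6]
width: 42.7
```

Run:
```python
from h import *
for i in range(2):shot('wrist')
s=plan(531.3,-355.3,9,-14.3);shot('wrist','r2')
```

```text
t 22.35 p [ 531.9 -355.4   21.8] r [ 3.141e+00 -3.000e-03 -2.490e-01] F [-0.4 -0.2  1. ] w 42.7
slide [-0.7  0.  12.8] turn 0.001 rows needed 0.2
```

View pics/r2.png

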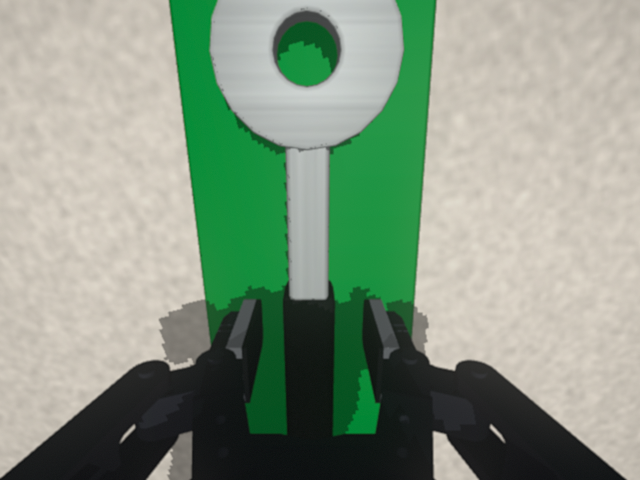

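{"api": "play_rows", "payload": {"slide": [[-0.5,-0.5,6],[-0.5,-0.5,13],[-0.5,-0.5,13],[-0.5,-0.5,13],[-0.5,-0.5,13]], "turn": [0,0,0,0,0], "fingers": [0.5,0.5,0.4,0,0]}}

```text
clock: 23.02
eef_pos: [532.1, -355.0, 9.8]
tool_rot: [3.141, -0.005, -0.249]
force: [-0.2, 0.8, 1.1]
width: 21.0
```

{"api": "play_rows", "payload": {"slide": [[0,0,0],[0,0,0],[0,0,0]], "turn": [0,0,0], "fingers": [0,0,0]}}

```text
clock: 23.4
eef_pos: [532.1, -355.0, 9.8]
tool_rot: [3.141, -0.005, -0.249]
force: [0.3, -0.0, 0.7]
width: 20.6
```

{"api": "play_rows", "payload": {"slide": [[0,0,-20],[0,0,-60],[0,0,-110],[0,0,-160],[0,0,-180]], "turn": [0,0,0,0,0], "fingers": [0,0,0,0,0]}}

```text
clock: 24.02
eef_pos: [532.5, -355.7, 194.4]
tool_rot: [3.139, -0.01, -0.249]
force: [0.2, 0.0, -5.3]
width: 20.8
```

Run:
```python
from h import *
for i in range(2):shot('wrist')
s=st();p,im,d=shot('wrist','r3');P=cloud(p,d)
# head top tilt in tool frame
T=rot(s['tool_rot'])
Q=(P.reshape(-1,3)-s['eef_pos'])@T;Q=Q.reshape(480,640,3)
for u,v in((225,40),(390,40),(250,100),(370,100),(308,120),(308,200),(308,280)): print((u,v),np.median(Q[v-3:v+4,u-3:u+4].reshape(-1,3),0).round(1))
print(ctrl.read_state()['torque'].round(2))
```

```text
t 24.12 p [ 532.7 -355.7  193.6] r [ 3.139 -0.011 -0.249] F [ 0.7 -0.4 -3.7] w 20.6
(225, 40) [103.6 -24.2 -19.8]
(390, 40) [103.7  24.3 -19.8]
(250, 100) [ 87.2 -17.6 -19.7]
(370, 100) [ 87.2  19.1 -19.8]
(308, 120) [ 81.3   0.1 -19.9]
(308, 200) [ 55.4  -0.  -18. ]
(308, 280) [ 25.7  -0.1 -18.1]
[ 0.04  0.12 -0.02]
```

View pics/r3.png

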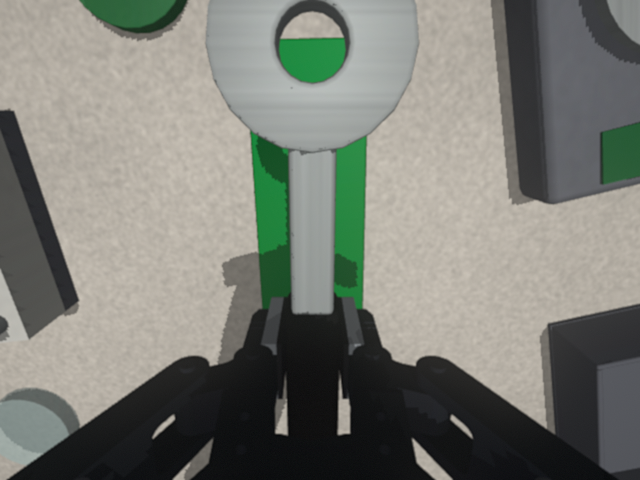

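Run:
```python
from h import *
s=st();p=vision.camera_params('wrist')
print(intool(p,s,312,41,19.8), intool(p,s,312.5,49,-4.2))
plan(463.1,-49.9,180,30)
```

```text
t 24.18 p [ 531.6 -355.   191.3] r [ 3.14  -0.007 -0.249] F [ 0.1  0.3 -4.1] w 20.9
[103.6   1.3 -19.1] [105.1   1.5   4.9]
t 24.18 p [ 531.6 -355.   191.3] r [ 3.14  -0.007 -0.249] F [ 0.1  0.3 -4.1] w 20.9
slide [-141.6 -278.8    9.8] turn -0.773 rows needed 5.0
```

{"api": "play_rows", "payload": {"slide": [[-24,-47,0],[-48,-94,0],[-72,-140,0],[-96,-187,0],[-120,-234,0]], "turn": [-0.13,-0.26,-0.39,-0.52,-0.65], "fingers": [0,0,0,0,0]}}

```text
clock: 24.8
eef_pos: [471.2, -96.9, 189.0]
tool_rot: [3.137, -0.002, 0.405]
force: [0.5, 0.6, -4.2]
width: 21.2
```

Run:
```python
from h import *
plan(463.1,-49.9,160,30);print(ctrl.read_state()['qpos'].round(2))
```

```text
t 24.8 p [471.2 -96.9 189. ] r [ 3.137e+00 -2.000e-03  4.050e-01] F [ 0.5  0.6 -4.2] w 21.2
slide [ 11.  -46.5  28.8] turn -0.118 rows needed 0.9
[ 0.27  0.45 -0.18  2.02  0.13  0.67 -1.16]
```

{"api": "play_rows", "payload": {"slide": [[4,-16,5],[8,-32,15],[11,-46.5,29],[11,-46.5,29],[11,-46.5,29]], "turn": [-0.04,-0.08,-0.118,-0.118,-0.118], "fingers": [0,0,0,0,0]}}

```text
clock: 25.42
eef_pos: [463.4, -51.2, 159.6]
tool_rot: [3.137, -0.001, 0.521]
force: [-0.1, -0.1, -3.8]
width: 20.8
```

Run:
```python
from h import *
for i in range(3):shot('wrist')
s=st();p,im,d=shot('wrist','n1');st();print(p)
cv2.imwrite('pics/n1c.png',cv2.resize(im[0:180,200:440],None,fx=3.3,fy=3.3,interpolation=cv2.INTER_CUBIC))
```

```text
t 25.57 p [463.6 -50.9 160. ] r [ 3.136e+00 -2.000e-03  5.210e-01] F [-0.2 -0.1 -4.5] w 20.5
t 25.62 p [463.5 -50.8 160.1] r [ 3.136e+00 -2.000e-03  5.220e-01] F [-0.7 -0.9 -4.2] w 20.4
{'fx': 374.0212418085633, 'fy': 374.0212418085633, 'cx': 312.16240722130874, 'cy': 240.94226321453488, 'position': array([534.21582505, -11.32862173, 303.03029277]), 'rotation': array([-0.3201712 , -0.00578035, -1.04879083])}
```

View pics/n1c.png

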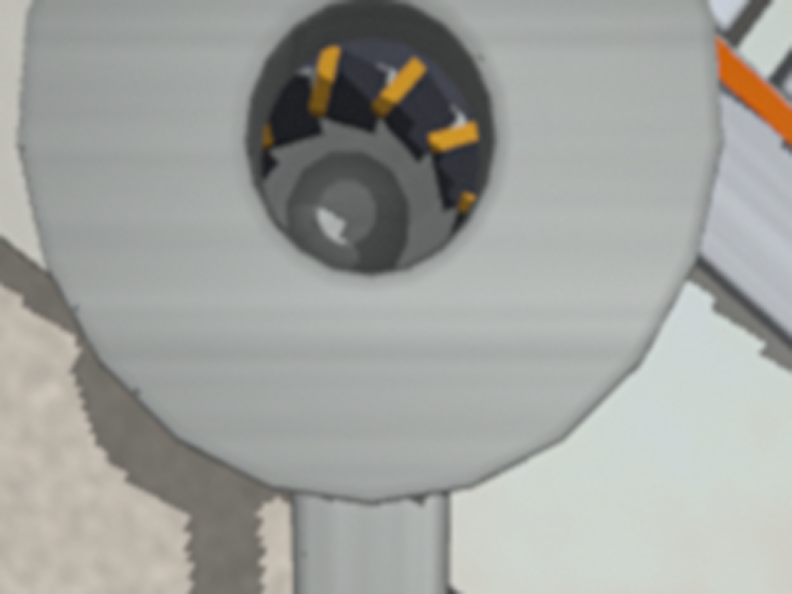

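```bash
cat >> h.py <<'E'
def pinbore(p,s,b,n,zpin=118):
    B=pz(p,*b,s['eef_pos'][2]+19.8);N=pz(p,*n,zpin);T=rot(s['tool_rot'])
    print('bore',B.round(1),'pin',N.round(1),'move tool',(T.T@np.r_[(N-B)[:2],0]).round(1))
E
python3 - <<'E'
from h import *
s=st();p=vision.camera_params('wrist')
pinbore(p,s,(200+371/3.3,137/3.3),(200+348/3.3,209/3.3))
pinbore(p,s,(200+371/3.3,137/3.3),(200+348/3.3,212/3.3),110)
E
```

```text
t 25.62 p [463.5 -50.8 160.1] r [ 3.136e+00 -2.000e-03  5.220e-01] F [-0.7 -0.9 -4.2] w 20.4
bore [552.8  -1.3 179.9] pin [553.   2. 118.] move tool [ 1.8 -2.7 -0. ]
bore [552.8  -1.3 179.9] pin [553.5   2.4 110. ] move tool [ 2.4 -2.8 -0. ]
```

{"api": "play_rows", "payload": {"slide": [[2,-2.7,10],[2,-2.7,20],[2,-2.7,30],[2,-2.7,30],[2,-2.7,30]], "turn": [0,0,0,0,0], "fingers": [0,0,0,0,0]}}

```text
clock: 26.25
eef_pos: [464.1, -47.5, 130.0]
tool_rot: [3.136, -0.002, 0.522]
force: [-0.3, -0.5, -3.7]
width: 20.8
```

Run:
```python
from h import *
for i in range(2):shot('wrist')
s=st();p,im,d=shot('wrist','n2');st()
cv2.imwrite('pics/n2c.png',cv2.resize(im[0:180,200:440],None,fx=3.3,fy=3.3,interpolation=cv2.INTER_CUBIC))
```

```text
t 26.35 p [464.3 -47.6 130.3] r [ 3.136e+00 -3.000e-03  5.220e-01] F [-0.5  0.7 -3.3] w 20.6
t 26.4 p [464.3 -47.6 130.3] r [ 3.136e+00 -3.000e-03  5.220e-01] F [-0.4 -0.1 -3.7] w 20.7
```

View pics/n2c.png

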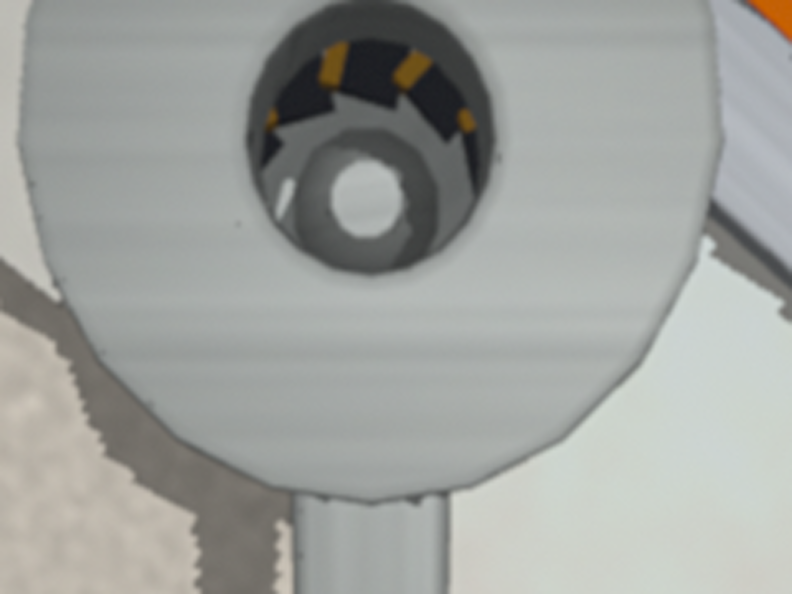

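Run:
```python
from h import *
s=st();p=vision.camera_params('wrist')
pinbore(p,s,(200+371/3.3,137/3.3),(200+367/3.3,198/3.3))
pinbore(p,s,(200+371/3.3,137/3.3),(200+367/3.3,201/3.3),110)
```

```text
t 26.4 p [464.3 -47.6 130.3] r [ 3.136e+00 -3.000e-03  5.220e-01] F [-0.4 -0.1 -3.7] w 20.7
bore [553.6   1.9 150.1] pin [552.9   1.8 118. ] move tool [-0.7 -0.2 -0. ]
bore [553.6   1.9 150.1] pin [553.5   2.1 110. ] move tool [ 0.  -0.2 -0. ]
```

{"api": "play_rows", "payload": {"slide": [[-0.3,-0.2,6],[-0.3,-0.2,12],[-0.3,-0.2,18],[-0.3,-0.2,24],[-0.3,-0.2,28]], "turn": [0,0,0,0,0], "fingers": [0,0,0,0,0]}}

```text
clock: 27.02
eef_pos: [463.9, -47.6, 101.8]
tool_rot: [3.136, -0.002, 0.522]
force: [-0.4, 0.2, -3.5]
width: 20.6
```

Pin is in the bore, no contact force. Lower the rest.

{"api": "play_rows", "payload": {"slide": [[0,0,4],[0,0,8],[0,0,11],[0,0,13],[0,0,15]], "turn": [0,0,0,0,0], "fingers": [0,0,0,0,0]}}

```text
clock: 27.65
eef_pos: [464.1, -47.7, 86.8]
tool_rot: [3.136, -0.003, 0.522]
force: [-0.4, 1.5, -0.7]
width: 20.6
```

Run:
```python
from h import *
s=st();p,im,d=shot('wrist','n3');print(s['torque'].round(2),s['qpos'].round(2))
```

```text
t 27.65 p [464.1 -47.7  86.8] r [ 3.136e+00 -3.000e-03  5.220e-01] F [-0.4  1.5 -0.7] w 20.6
[0.03 0.08 0.04] [ 0.14  0.62 -0.14  2.15  0.22  0.38 -1.24]
```

View pics/n3.png

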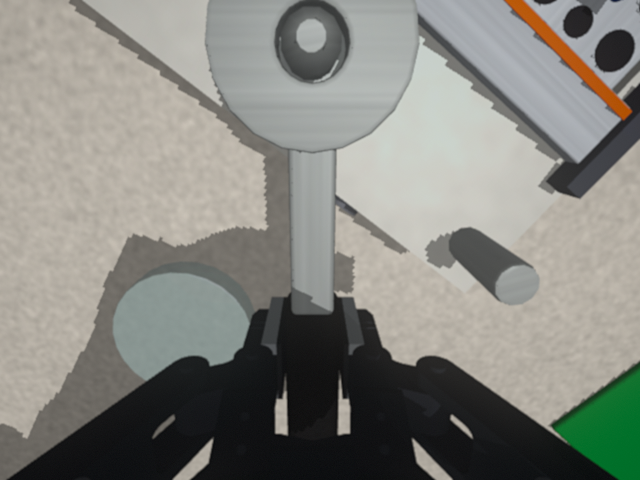

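Seated: pin top visible centred in the bore (311,37), underside about 83 mm. Plan the arc for the back stroke.

```bash
cat >> h.py <<'E'
NUT=np.array([553.4,2.0])
def arc(deg,n=5,z=0):
    """rows for rotating tool+wrench about nut by deg of yaw (neg = clockwise)"""
    s=st();T=rot(s['tool_rot']);Nt=(T.T@np.r_[NUT-s['eef_pos'][:2],0]);r=np.hypot(*Nt[:2])
    print('yaw',np.degrees(s['tool_rot'][2]).round(1),'Nt',Nt.round(1),'q',s['qpos'].round(2)[5:])
    sl=[];tu=[]
    for i in range(1,n+1):
        t=-np.radians(deg)*i/n;c,q=np.cos(t),np.sin(t)
        v=Nt[:2]-np.array([[c,-q],[q,c]])@Nt[:2]
        sl.append([round(float(v[0]),1),round(float(v[1]),1),z]);tu.append(round(float(t),3))
    print(sl,tu)
E
python3 - <<'E'
from h import *
arc(22,3,0.5)
E
```

```text
t 27.7 p [464.  -47.7  86.6] r [ 3.136e+00 -3.000e-03  5.220e-01] F [-0.   0.1 -1.4] w 20.3
yaw 29.9 Nt [102.2   1.5   0.3] q [ 0.38 -1.24]
[[0.6, 13.1, 0.5], [3.0, 25.9, 0.5], [6.9, 38.4, 0.5]] [-0.128, -0.256, -0.384]
```

{"api": "play_rows", "payload": {"slide": [[0.6,13.1,0.5],[3.0,25.9,0.5],[6.9,38.4,0.5],[6.9,38.4,0.5]], "turn": [-0.128,-0.256,-0.384,-0.384], "fingers": [0,0,0,0]}}

```text
clock: 28.2
eef_pos: [489.8, -77.9, 86.5]
tool_rot: [3.135, -0.002, 0.903]
force: [0.5, -1.4, -2.0]
width: 21.1
```

Run:
```python
from h import *
arc(-50,5,0.5);shot('wrist','n4')
```

```text
t 28.2 p [489.8 -77.9  86.5] r [ 3.135e+00 -2.000e-03  9.030e-01] F [ 0.5 -1.4 -2. ] w 21.1
yaw 51.7 Nt [102.1   0.4   0.2] q [ 0.46 -0.93]
[[1.6, -17.7, 0.5], [6.3, -34.9, 0.5], [13.9, -51.0, 0.5], [24.2, -65.5, 0.5], [36.8, -78.1, 0.5]] [0.175, 0.349, 0.524, 0.698, 0.873]
```

View pics/n4.png

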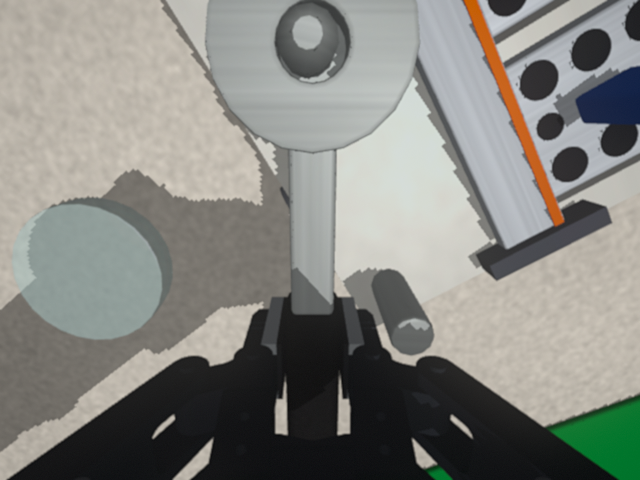

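{"api": "play_rows", "payload": {"slide": [[1.6,-17.7,0.5],[6.3,-34.9,0.5],[13.9,-51.0,0.5],[24.2,-65.5,0.5],[36.8,-78.1,0.5]], "turn": [0.175,0.349,0.524,0.698,0.873], "fingers": [0,0,0,0,0]}}

```text
clock: 28.88
eef_pos: [449.3, -0.7, 85.8]
tool_rot: [3.137, -0.004, 0.02]
force: [-1.9, 0.2, 0.6]
width: 20.6
```

Run:
```python
from h import *
arc(-46,5,0.5);print(ctrl.read_state()['qpos'].round(2));shot('wrist','n5')
```

```text
t 28.88 p [449.3  -0.7  85.8] r [ 3.137 -0.004  0.02 ] F [-1.9  0.2  0.6] w 20.6
yaw 1.2 Nt [104.1  -0.5   0.4] q [ 0.34 -1.63]
[[1.3, -16.7, 0.5], [5.2, -32.9, 0.5], [11.6, -48.3, 0.5], [20.4, -62.5, 0.5], [31.4, -75.1, 0.5]] [0.161, 0.321, 0.482, 0.642, 0.803]
[-0.06  0.61 -0.    2.19  0.02  0.34 -1.63]
```

View pics/n5.png

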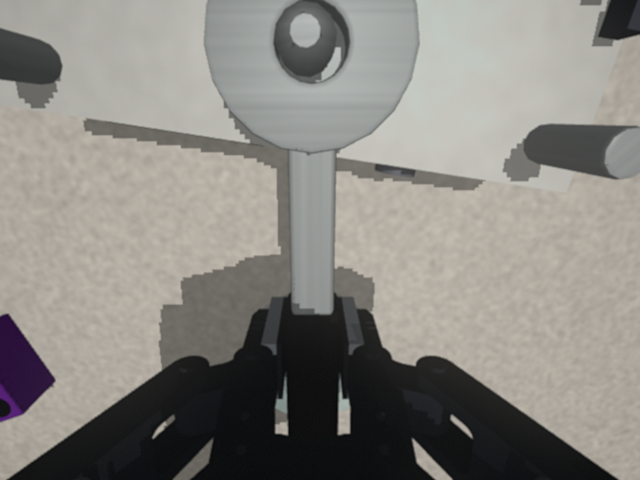

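{"api": "play_rows", "payload": {"slide": [[2,-16.7,0.5],[6.2,-32.9,0.5],[12.6,-48.3,0.5],[21.4,-62.5,0.5],[32.4,-75.1,0.5]], "turn": [0.161,0.321,0.482,0.642,0.803], "fingers": [0,0,0,0,0]}}

```text
clock: 29.55
eef_pos: [480.7, 77.8, 85.6]
tool_rot: [-3.14, -0.006, -0.79]
force: [-1.6, -4.8, 0.2]
width: 20.5
```

Run:
```python
from h import *
arc(50,5,0.5);print(ctrl.read_state()['qpos'].round(2));shot('wrist','n6');shot('top','t6')
```

```text
t 29.55 p [480.7  77.8  85.6] r [-3.14  -0.006 -0.79 ] F [-1.6 -4.8  0.2] w 20.5
yaw -45.3 Nt [105.    1.7   0.6] q [ 0.42 -2.25]
[[1.3, 18.3, 0.5], [5.8, 36.0, 0.5], [13.2, 52.7, 0.5], [23.5, 67.9, 0.5], [36.2, 81.0, 0.5]] [-0.175, -0.349, -0.524, -0.698, -0.873]
[-0.38  0.65  0.23  2.1  -0.33  0.42 -2.25]
```

View pics/n6.png

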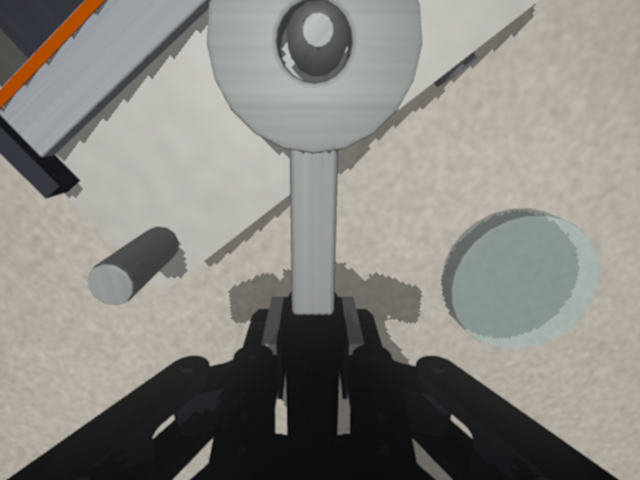

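View pics/t6.png

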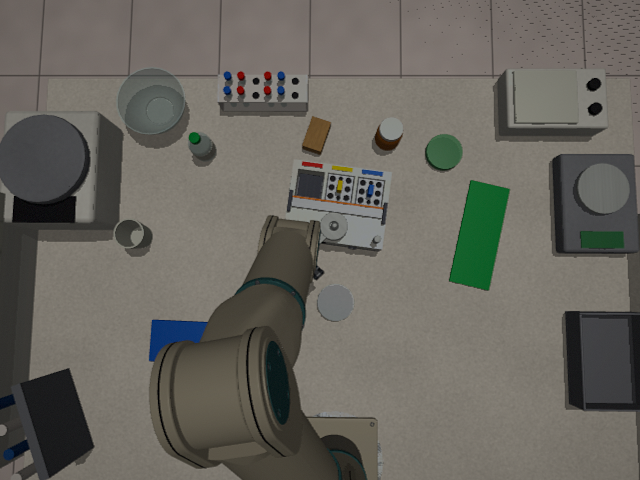

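```bash
cat >> h.py <<'E'
def bar(im,p):
    hs=cv2.cvtColor(im,cv2.COLOR_BGR2HSV);m=cv2.inRange(hs,(5,150,60),(18,255,255));v,u=np.nonzero(m)
    Q=np.array([pz(p,a,b,81)[:2] for a,b in zip(u,v)])-Hc;c,s=np.cos(Ha),np.sin(Ha);X=Q@np.array([[c,-s],[s,c]])
    k=(np.abs(X[:,0]-12)<18)&(np.abs(X[:,1])<108);print('bar n',k.sum(),'x med',np.median(X[k,0]).round(2),'mean',X[k,0].mean().round(2))
E
python3 - <<'E'
from h import *
p=vision.camera_params('top')
for f in('t2','t6','top0'):bar(cv2.imread(f'pics/{f}.png'),p)
E
```

```text
bar n 114 x med -0.37 mean -0.38
bar n 111 x med 2.4 mean 2.4
bar n 112 x med -0.4 mean -0.4
```

{"api": "play_rows", "payload": {"slide": [[1.3,18.3,0.5],[5.8,36.0,0.5],[13.2,52.7,0.5],[23.5,67.9,0.5],[36.2,81.0,0.5]], "turn": [-0.175,-0.349,-0.524,-0.698,-0.873], "fingers": [0,0,0,0,0]}}

```text
clock: 30.28
eef_pos: [449.0, -5.6, 85.5]
tool_rot: [3.137, -0.006, 0.097]
force: [0.7, 0.9, 1.8]
width: 20.6
```

```bash
sed -i 's/^NUT=.*/NUT=np.array([553.6,2.8])/' h.py
python3 - <<'E'
from h import *
arc(46,5,0.5)
E
```

```text
t 30.27 p [449.   -5.6  85.5] r [ 3.137 -0.006  0.097] F [0.7 0.9 1.8] w 20.6
yaw 5.5 Nt [105.    1.8   0.6] q [ 0.33 -1.57]
[[1.1, 16.8, 0.5], [4.8, 33.2, 0.5], [11.1, 48.8, 0.5], [19.9, 63.2, 0.5], [30.8, 76.0, 0.5]] [-0.161, -0.321, -0.482, -0.642, -0.803]
```

{"api": "play_rows", "payload": {"slide": [[1.1,16.8,0.5],[4.8,33.2,0.5],[11.1,48.8,0.5],[19.9,63.2,0.5],[30.8,76.0,0.5]], "turn": [-0.161,-0.321,-0.482,-0.642,-0.803], "fingers": [0,0,0,0,0]}}

```text
clock: 30.9
eef_pos: [487.8, -78.2, 86.0]
tool_rot: [3.133, -0.003, 0.908]
force: [0.7, 2.7, 0.1]
width: 20.6
```

Run:
```python
from h import *
p,im,d=shot('top');bar(im,p);arc(-50,5,1);shot('wrist','n7')
```

```text
bar n 108 x med 2.42 mean 2.44
t 30.95 p [490.1 -79.7  86. ] r [ 3.13  -0.004  0.912] F [ 1.   1.5 -0.3] w 20.9
yaw 52.3 Nt [104.1  -0.3   0.5] q [ 0.45 -0.93]
[[1.5, -18.1, 1], [6.2, -35.6, 1], [13.8, -52.1, 1], [24.2, -67.0, 1], [37.0, -79.9, 1]] [0.175, 0.349, 0.524, 0.698, 0.873]
```

View pics/n7.png

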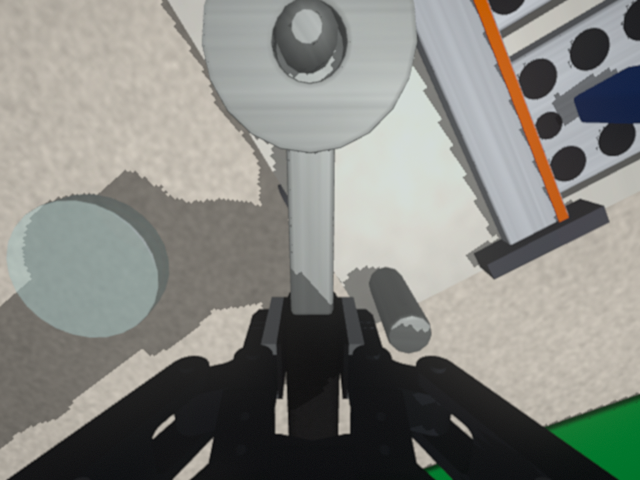

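{"api": "play_rows", "payload": {"slide": [[2.5,-18.1,1],[7.2,-35.6,1],[14.8,-52.1,1],[25.2,-67.0,1],[38.0,-79.9,1]], "turn": [0.175,0.349,0.524,0.698,0.873], "fingers": [0,0,0,0,0]}}

```text
clock: 31.62
eef_pos: [448.4, 0.8, 84.7]
tool_rot: [3.138, -0.01, 0.021]
force: [-0.3, -2.8, 2.2]
width: 20.5
```

Run:
```python
from h import *
p,im,d=shot('top');bar(im,p);arc(-46,5,1);print(ctrl.read_state()['torque'].round(2))
```

```text
bar n 109 x med 2.94 mean 2.94
t 31.68 p [448.4   2.7  84.7] r [ 3.139 -0.01   0.017] F [-0.3 -7.6  2.2] w 20.6
yaw 1.0 Nt [105.2   1.7   1. ] q [ 0.32 -1.64]
[[1.6, -16.8, 1], [5.9, -33.1, 1], [12.7, -48.6, 1], [22.0, -62.7, 1], [33.3, -75.2, 1]] [0.161, 0.321, 0.482, 0.642, 0.803]
[-1.88 -0.27 -1.  ]
```

{"api": "play_rows", "payload": {"slide": [[2,-16.8,0.5],[6.3,-33.1,0.5],[13,-48.6,0.5],[22.3,-62.7,0.5],[33.6,-75.2,0.5]], "turn": [0.161,0.321,0.482,0.642,0.803], "fingers": [0,0,0,0,0]}}

```text
clock: 32.3
eef_pos: [478.5, 76.3, 84.4]
tool_rot: [-3.141, -0.008, -0.792]
force: [-3.2, -6.5, 3.8]
width: 20.4
```

Run:
```python
from h import *
p,im,d=shot('top');bar(im,p);arc(50,5,1);print(ctrl.read_state()['torque'].round(2));shot('wrist','n8')
```

```text
bar n 114 x med 5.84 mean 5.86
t 32.35 p [480.1  78.   84.3] r [-3.139 -0.009 -0.796] F [-4.  -8.2  2. ] w 20.7
yaw -45.6 Nt [1.052e+02 1.000e-01 9.000e-01] q [ 0.41 -2.26]
[[1.6, 18.3, 1], [6.3, 36.0, 1], [14.0, 52.6, 1], [24.5, 67.6, 1], [37.5, 80.6, 1]] [-0.175, -0.349, -0.524, -0.698, -0.873]
[-2.46  0.93 -0.88]
```

View pics/n8.png

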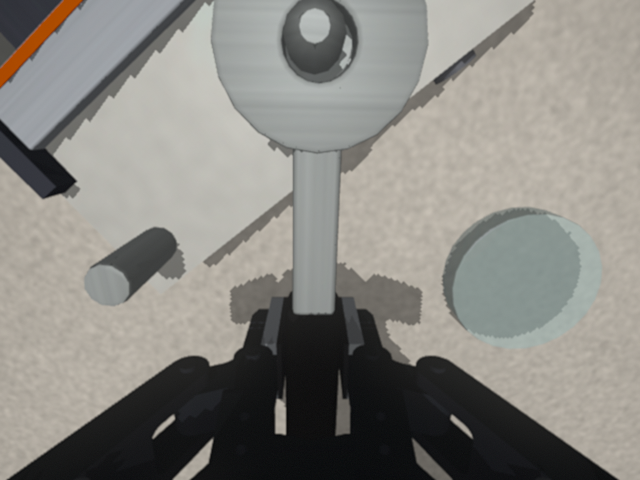

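{"api": "play_rows", "payload": {"slide": [[2.3,18.3,0.5],[7,36.0,0.5],[14.6,52.6,0.5],[25,67.6,0.5],[38,80.6,0.5]], "turn": [-0.175,-0.349,-0.524,-0.698,-0.873], "fingers": [0,0,0,0,0]}}

```text
clock: 33.02
eef_pos: [448.9, -6.6, 84.3]
tool_rot: [3.136, -0.009, 0.096]
force: [1.7, 2.4, 0.7]
width: 20.6
```

Run:
```python
from h import *
arc(46,5,0.5)
```

```text
t 33.02 p [448.9  -6.6  84.3] r [ 3.136 -0.009  0.096] F [1.7 2.4 0.7] w 20.6
yaw 5.5 Nt [105.1   0.6   0.9] q [ 0.33 -1.58]
[[1.3, 16.8, 0.5], [5.2, 33.2, 0.5], [11.7, 48.8, 0.5], [20.6, 63.1, 0.5], [31.6, 75.8, 0.5]] [-0.161, -0.321, -0.482, -0.642, -0.803]
```

{"api": "play_rows", "payload": {"slide": [[1.5,16.8,0],[5.5,33.2,0],[12,48.8,0],[21,63.1,0],[32,75.8,0]], "turn": [-0.161,-0.321,-0.482,-0.642,-0.803], "fingers": [0,0,0,0,0]}}

```text
clock: 33.65
eef_pos: [488.3, -78.7, 85.2]
tool_rot: [3.131, -0.004, 0.908]
force: [0.9, 3.5, -1.6]
width: 20.5
```

{"api": "play_rows", "payload": {"slide": [[0,0,2],[0,0,3],[0,0,3]], "turn": [0,0,0], "fingers": [0,0,0]}}

```text
clock: 34.02
eef_pos: [488.3, -78.7, 82.6]
tool_rot: [3.13, -0.004, 0.906]
force: [0.5, -0.7, 4.9]
width: 20.6
```

Run:
```python
from h import *
p,im,d=shot('top');bar(im,p);arc(-50,5,1);s,p,im,d=(ctrl.read_state(),)+shot('wrist','n9')
P=cloud(p,d);print('head z',[np.median(P[v-3:v+4,u-3:u+4,2]).round(1) for u,v in((225,40),(385,40),(250,100),(370,100))])
```

```text
bar n 113 x med 5.97 mean 6.03
t 34.08 p [488.4 -78.7  82.6] r [ 3.13  -0.004  0.907] F [ 0.6 -0.5  3.8] w 21.2
yaw 51.9 Nt [104.4   1.1   0.4] q [ 0.44 -0.94]
[[1.8, -18.1, 1], [6.7, -35.6, 1], [14.6, -52.0, 1], [25.1, -66.8, 1], [38.2, -79.5, 1]] [0.175, 0.349, 0.524, 0.698, 0.873]
head z [np.float64(106.9), np.float64(107.4), np.float64(106.3), np.float64(106.7)]
```

{"api": "play_rows", "payload": {"slide": [[2,-18.1,0.3],[7,-35.6,0.3],[15,-52.0,0.3],[25.4,-66.8,0.3],[38.5,-79.5,0.3]], "turn": [0.175,0.349,0.524,0.698,0.873], "fingers": [0,0,0,0,0]}}

```text
clock: 34.75
eef_pos: [448.7, -0.9, 81.9]
tool_rot: [3.134, -0.011, 0.026]
force: [-0.2, -6.3, 6.8]
width: 20.6
```

Run:
```python
from h import *
p,im,d=shot('top');bar(im,p);arc(-46,5,0.5)
```

```text
bar n 115 x med 8.83 mean 8.86
t 34.8 p [448.7   1.4  81.8] r [ 3.136 -0.011  0.022] F [-2.2 -8.9  4.8] w 20.8
yaw 1.2 Nt [104.9   0.9   1.1] q [ 0.32 -1.65]
[[1.5, -16.8, 0.5], [5.6, -33.1, 0.5], [12.4, -48.5, 0.5], [21.4, -62.7, 0.5], [32.7, -75.2, 0.5]] [0.161, 0.321, 0.482, 0.642, 0.803]
```

The press-down engaged it: 2.9 mm gained in half a stroke. Continue.

{"api": "play_rows", "payload": {"slide": [[1.8,-16.8,0],[6,-33.1,0],[12.8,-48.5,0],[21.8,-62.7,0],[33,-75.2,0]], "turn": [0.161,0.321,0.482,0.642,0.803], "fingers": [0,0,0,0,0]}}

```text
clock: 35.42
eef_pos: [478.1, 75.6, 81.8]
tool_rot: [3.141, -0.011, -0.788]
force: [-3.1, -6.1, 6.5]
width: 20.8
```

Run:
```python
from h import *
p,im,d=shot('top');bar(im,p);arc(50,5,-0.5);s,p,im,d=(ctrl.read_state(),)+shot('wrist','n10')
P=cloud(p,d);print('head z',[np.median(P[v-3:v+4,u-3:u+4,2]).round(1) for u,v in((225,40),(385,40),(250,100),(370,100))])
```

```text
bar n 116 x med 12.04 mean 12.12
t 35.48 p [479.6  77.2  81.7] r [-3.141 -0.012 -0.793] F [-4.3 -6.4  5.1] w 20.7
yaw -45.4 Nt [104.9  -0.5   1.2] q [ 0.4  -2.26]
[[1.7, 18.2, -0.5], [6.5, 35.9, -0.5], [14.3, 52.4, -0.5], [24.9, 67.3, -0.5], [37.8, 80.2, -0.5]] [-0.175, -0.349, -0.524, -0.698, -0.873]
head z [np.float64(107.5), np.float64(107.5), np.float64(106.7), np.float64(106.6)]
```

View pics/n10.png

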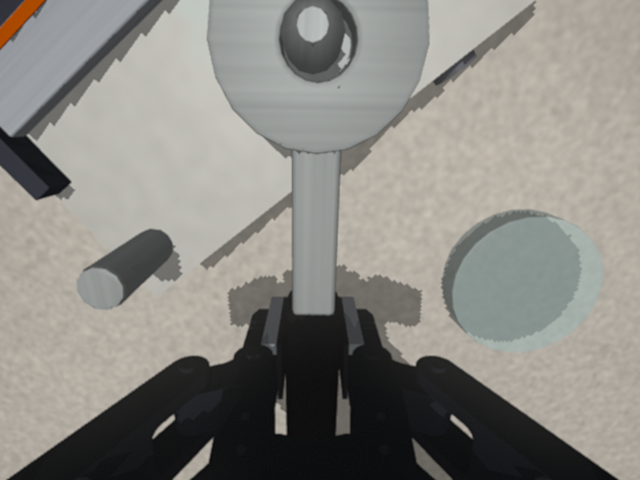

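{"api": "play_rows", "payload": {"slide": [[2,18.2,-0.5],[7,35.9,-0.5],[14.8,52.4,-0.5],[25.4,67.3,-0.5],[38.3,80.2,-0.5]], "turn": [-0.175,-0.349,-0.524,-0.698,-0.873], "fingers": [0,0,0,0,0]}}

```text
clock: 36.15
eef_pos: [448.5, -7.0, 82.4]
tool_rot: [3.133, -0.007, 0.095]
force: [1.3, 0.5, -0.1]
width: 20.6
```

Run:
```python
from h import *
arc(46,5,0)
```

```text
t 36.15 p [448.5  -7.   82.4] r [ 3.133 -0.007  0.095] F [ 1.3  0.5 -0.1] w 20.6
yaw 5.4 Nt [105.6   0.2   0.7] q [ 0.32 -1.59]
[[1.3, 16.9, 0], [5.3, 33.3, 0], [11.9, 48.9, 0], [20.9, 63.3, 0], [32.1, 76.0, 0]] [-0.161, -0.321, -0.482, -0.642, -0.803]
```

{"api": "play_rows", "payload": {"slide": [[1.8,16.9,0],[6,33.3,0],[12.6,48.9,0],[21.6,63.3,0],[32.8,76.0,0]], "turn": [-0.161,-0.321,-0.482,-0.642,-0.803], "fingers": [0,0,0,0,0]}}

```text
clock: 36.78
eef_pos: [488.0, -78.9, 82.9]
tool_rot: [3.132, 0.001, 0.904]
force: [1.5, 3.1, -1.2]
width: 20.6
```

{"api": "play_rows", "payload": {"slide": [[0,0,2],[0,0,3],[0,0,3]], "turn": [0,0,0], "fingers": [0,0,0]}}

```text
clock: 37.15
eef_pos: [488.3, -78.8, 80.5]
tool_rot: [3.13, 0.001, 0.9]
force: [-0.4, -0.5, 7.1]
width: 20.4
```

Run:
```python
from h import *
p,im,d=shot('top');bar(im,p);arc(-50,5,0.3);s,p,im,d=(ctrl.read_state(),)+shot('wrist','n11')
P=cloud(p,d);print('head z',[np.median(P[v-3:v+4,u-3:u+4,2]).round(1) for u,v in((225,40),(385,40),(250,100),(370,100))])
```

```text
bar n 116 x med 12.15 mean 12.19
t 37.2 p [488.3 -78.8  80.5] r [3.13e+00 1.00e-03 9.00e-01] F [ 0.5 -0.8  7.1] w 20.4
yaw 51.6 Nt [ 1.045e+02  4.000e-01 -1.000e-01] q [ 0.44 -0.96]
[[1.7, -18.1, 0.3], [6.4, -35.7, 0.3], [14.2, -52.2, 0.3], [24.7, -67.1, 0.3], [37.6, -79.9, 0.3]] [0.175, 0.349, 0.524, 0.698, 0.873]
head z [np.float64(107.6), np.float64(108.1), np.float64(106.6), np.float64(106.9)]
```

{"api": "play_rows", "payload": {"slide": [[2,-18.1,0],[7,-35.7,0],[14.8,-52.2,0],[25.2,-67.1,0],[38,-79.9,0]], "turn": [0.175,0.349,0.524,0.698,0.873], "fingers": [0,0,0,0,0]}}

```text
clock: 37.88
eef_pos: [448.6, -0.7, 80.1]
tool_rot: [3.131, -0.009, 0.017]
force: [1.0, -4.7, 5.9]
width: 20.5
```

Run:
```python
from h import *
p,im,d=shot('top');bar(im,p);arc(-20,3,0)
```

```text
bar n 115 x med 15.04 mean 15.13
t 37.92 p [448.6   1.7  80. ] r [ 3.132 -0.009  0.012] F [ 0.  -7.2  6. ] w 20.9
yaw 0.7 Nt [105.    0.2   0.9] q [ 0.31 -1.66]
[[0.7, -12.2, 0], [2.9, -24.2, 0], [6.4, -35.9, 0]] [0.116, 0.233, 0.349]
```

{"api": "play_rows", "payload": {"slide": [[0.9,-12.2,0],[3.2,-24.2,0],[6.8,-35.9,0],[6.8,-35.9,0]], "turn": [0.116,0.233,0.349,0.349], "fingers": [0,0,0,0]}}

```text
clock: 38.42
eef_pos: [454.2, 36.8, 80.0]
tool_rot: [3.134, -0.012, -0.343]
force: [-0.4, -3.3, 5.2]
width: 20.4
```

Run:
```python
from h import *
p,im,d=shot('top','t12');bar(im,p);arc(-8,1,0);s,p,im,d=(ctrl.read_state(),)+shot('wrist','n12')
P=cloud(p,d);print('head z',[np.median(P[v-3:v+4,u-3:u+4,2]).round(1) for u,v in((225,40),(385,40),(250,100),(370,100))])
```

```text
bar n 115 x med 16.63 mean 16.67
t 38.48 p [454.2  36.7  80. ] r [ 3.134 -0.012 -0.342] F [-0.1 -2.9  6.4] w 20.5
yaw -19.6 Nt [105.1  -1.4   1.2] q [ 0.33 -1.93]
[[0.8, -14.6, 0]] [0.14]
head z [np.float64(107.8), np.float64(108.1), np.float64(106.6), np.float64(107.1)]
```

Bar reads +17.0 mm from its start (about 4.3 rad). Ease off slightly and lift straight up.

{"api": "play_rows", "payload": {"slide": [[0.5,4,0],[0.5,4,-4],[0.5,4,-12],[0.5,4,-25],[0.5,4,-40]], "turn": [-0.04,-0.04,-0.04,-0.04,-0.04], "fingers": [0,0,0,0,0]}}

```text
clock: 39.15
eef_pos: [451.5, 33.5, 120.8]
tool_rot: [3.133, -0.009, -0.303]
force: [-0.6, 1.2, -3.2]
width: 21.0
```

Run:
```python
from h import *
s=st();p,im,d=shot('wrist','l1');P=cloud(p,d)
Q=((P.reshape(-1,3)-s['eef_pos'])@rot(s['tool_rot'])).reshape(480,640,3)
print([np.median(Q[v-3:v+4,u-3:u+4].reshape(-1,3),0).round(1) for u,v in((225,40),(385,40),(250,100),(370,100),(308,200),(308,280))])
```

```text
t 39.15 p [451.5  33.5 120.8] r [ 3.133 -0.009 -0.303] F [-0.6  1.2 -3.2] w 21.0
[array([103.3, -23.8, -22.1]), array([103.4,  22.4, -22. ]), array([ 87.2, -17.6, -21.6]), array([ 87.2,  18.8, -21.9]), array([ 55.8,  -0.1, -19.1]), array([ 26.2,  -0.2, -18.7])]
```

View pics/l1.png

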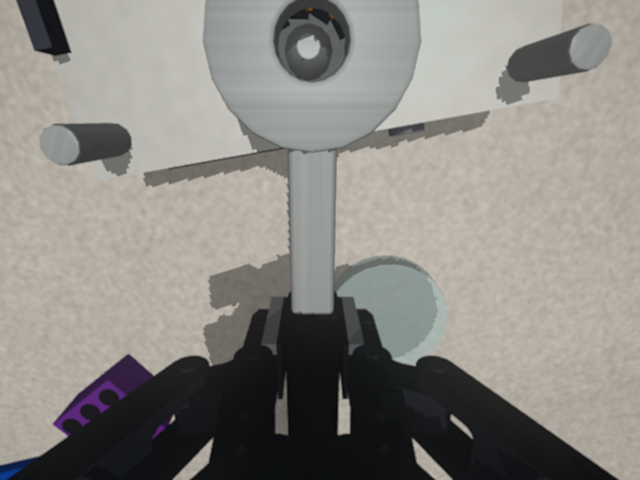

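{"api": "play_rows", "payload": {"slide": [[0,0,-40],[0,0,-70],[0,10,-75],[5,40,-75],[10,80,-75]], "turn": [0,0,0,0,0], "fingers": [0,0,0,0,0]}}

```text
clock: 39.83
eef_pos: [436.2, -45.4, 197.1]
tool_rot: [3.134, -0.009, -0.301]
force: [0.5, -0.7, -3.9]
width: 20.8
```

Run:
```python
from h import *
p,im,d=shot('top','t13');bar(im,p);plan(532,-355,190,-14.3)
```

```text
bar n 115 x med 16.63 mean 16.67
t 39.88 p [434.2 -52.3 197.1] r [ 3.129 -0.009 -0.309] F [-2.2 -6.3 -3.8] w 20.4
slide [185.1 258.5  12. ] turn -0.059 rows needed 5.1
```

View pics/t13.png

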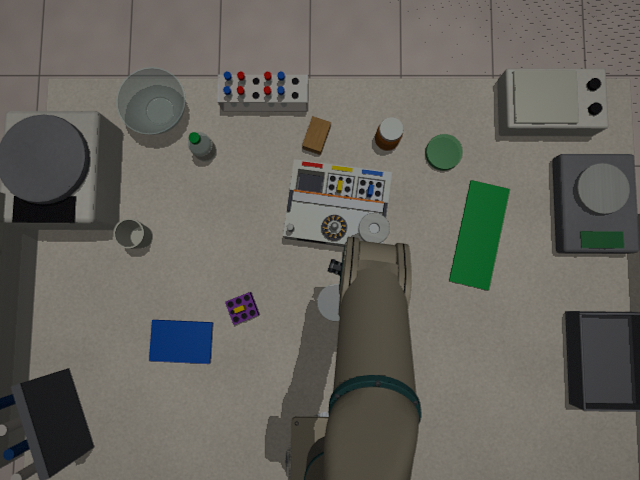

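Run:
```python
from h import *
p=vision.camera_params('top')
a=cv2.imread('pics/t13.png');b=cv2.imread('pics/top0.png');out=[]
for im,xs in((a,(20,)),(b,(4,5.6))):
    o=cv2.resize(im[150:220,285:395],None,fx=7,fy=4*1.0,interpolation=cv2.INTER_CUBIC)
    o=cv2.resize(im[155:215,285:395],None,fx=4.5*1.5,fy=4.5,interpolation=cv2.INTER_CUBIC)
    for x in xs:
        for y in(-100,-36,36,100):
            q=proj(p,np.array(H(x,y,81)));cv2.circle(o,(int((q[0]+.5-285)*6.75),int((q[1]+.5-155)*4.5)),2,(255,0,255),-1)
    for x,y in((5.5,39.5),(5.5,104.5),(74.5,39.5),(74.5,104.5)):
        q=proj(p,np.array(H(x,y,70)));cv2.circle(o,(int((q[0]+.5-285)*6.75),int((q[1]+.5-155)*4.5)),2,(0,255,0),-1)
    out.append(o)
cv2.imwrite('pics/barcmp.png',np.vstack(out))
```

```text
(no output)
```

View pics/barcmp.png

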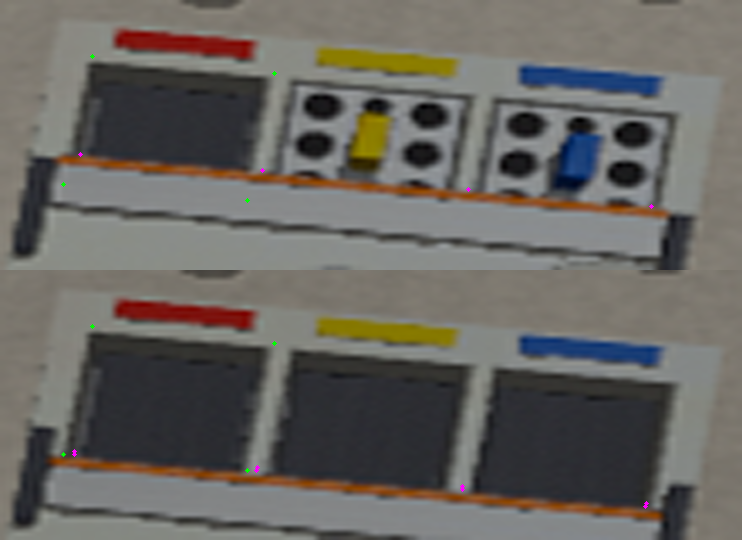

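{"api": "play_rows", "payload": {"slide": [[37,52,0],[74,104,0],[111,156,0],[148,207,5],[185,258,10]], "turn": [-0.012,-0.024,-0.036,-0.05,-0.059], "fingers": [0,0,0,0,0]}}

```text
clock: 40.5
eef_pos: [527.1, -345.2, 190.8]
tool_rot: [3.13, -0.005, -0.25]
force: [1.5, -0.1, -4.1]
width: 20.5
```

Run:
```python
from h import *
shot('wrist');shot('wrist');p,im,d=shot('wrist','m1');plan(531,-355.5,60,-14.3);print(proj(p,np.array([[682.9,-341,6],[659,-436.7,6],[408,-378,6],[431.8,-282,6]])).round())
```

```text
t 40.65 p [ 525.6 -348.2  190.1] r [ 3.127 -0.005 -0.257] F [-1.2  1.8 -3.5] w 20.4
slide [  6.5   3.8 130.2] turn -0.007 rows needed 2.1
[[239.  28.]
 [366.  27.]
 [362. 320.]
 [262. 322.]]
```

View pics/m1.png

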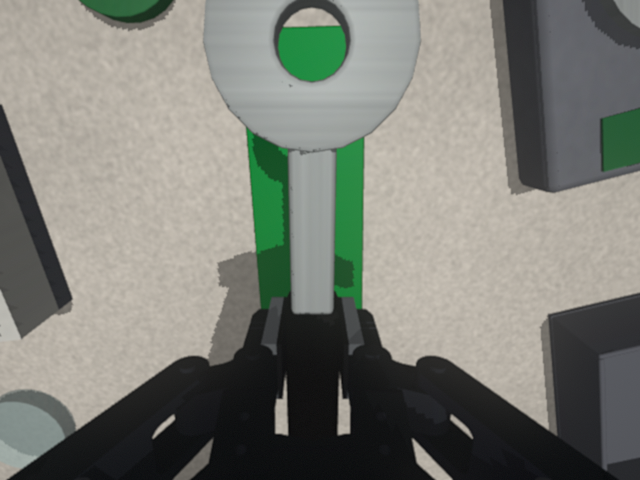

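{"api": "play_rows", "payload": {"slide": [[6,4,50],[6,4,105],[6,4,145],[6,4,160],[6,4,168]], "turn": [-0.007,-0.007,-0.007,-0.007,-0.007], "fingers": [0,0,0,0,0]}}

```text
clock: 41.28
eef_pos: [530.2, -355.6, 21.7]
tool_rot: [3.127, -0.004, -0.25]
force: [-0.0, 0.1, -3.0]
width: 20.3
```

{"api": "play_rows", "payload": {"slide": [[0,0,4],[0,0,8],[0,0,11],[0,0,12]], "turn": [0,0,0,0], "fingers": [0,0,0,0]}}

```text
clock: 41.78
eef_pos: [531.0, -356.2, 10.6]
tool_rot: [3.127, -0.005, -0.25]
force: [0.8, -0.4, 2.2]
width: 20.4
```

{"api": "play_rows", "payload": {"slide": [[0,0,1],[0,0,1],[0,0,1],[0,0,1],[0,0,1]], "turn": [0,0,0,0,0], "fingers": [0,0.15,0.35,0.5,0.5]}}

```text
clock: 42.4
eef_pos: [531.2, -356.2, 9.6]
tool_rot: [3.127, -0.006, -0.25]
force: [0.8, -0.5, -0.3]
width: 42.7
```

{"api": "play_rows", "payload": {"slide": [[0,0,-20],[0,0,-60],[0,0,-110],[0,0,-160],[0,0,-180]], "turn": [0,0,0,0,0], "fingers": [0.5,0.5,0.5,0.5,0.5]}}

```text
clock: 43.02
eef_pos: [532.4, -354.5, 194.8]
tool_rot: [3.125, -0.012, -0.25]
force: [1.1, 0.3, -0.6]
width: 42.6
```

Run:
```python
from h import *
shot('wrist');shot('wrist');s=st();p,im,d=shot('wrist','e1');p,im,d=shot('top','e2');bar(im,p)
plan(560,-150,350,30)
```

```text
t 43.12 p [ 532.5 -354.6  194. ] r [ 3.125 -0.013 -0.25 ] F [ 0.3 -0.4 -0. ] w 42.5
bar n 115 x med 16.63 mean 16.67
t 43.23 p [ 530.7 -353.3  190.1] r [ 3.127 -0.006 -0.249] F [ 0.2  0.7 -0.5] w 42.6
slide [ -20.8 -201.8 -163.1] turn -0.773 rows needed 4.2
```

View pics/e1.png

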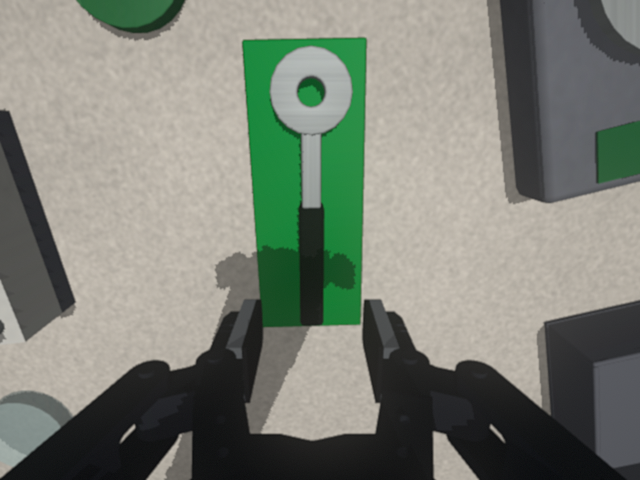

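The wrench lies on the mat (head 311,91; handle end 311,322). One last look at the blocks and bar before handing in.

{"api": "play_rows", "payload": {"slide": [[-4,-40,-32],[-8,-80,-64],[-12,-120,-96],[-16,-160,-130],[-20,-200,-160]], "turn": [-0.15,-0.3,-0.45,-0.6,-0.77], "fingers": [0.5,0.5,0.5,0.5,0.5]}}

```text
clock: 43.85
eef_pos: [559.8, -150.6, 346.6]
tool_rot: [3.128, 0.008, 0.526]
force: [0.4, 0.1, -0.5]
width: 42.8
```

Run:
```python
from h import *
plan(575,70,350,82)
```

```text
t 43.85 p [ 559.8 -150.6  346.6] r [3.128 0.008 0.526] F [ 0.4  0.1 -0.5] w 42.8
slide [ 123.8 -183.1   -6.8] turn -0.905 rows needed 4.9
```

{"api": "play_rows", "payload": {"slide": [[25,-37,-1],[50,-73,-3],[75,-110,-4],[100,-146,-5],[124,-183,-7]], "turn": [-0.18,-0.36,-0.54,-0.72,-0.9], "fingers": [0.5,0.5,0.5,0.5,0.5]}}

```text
clock: 44.48
eef_pos: [574.5, 71.2, 348.5]
tool_rot: [-3.141, 0.016, 1.432]
force: [0.5, 0.2, 0.4]
width: 42.7
```

Run:
```python
from h import *
for i in range(4): shot('wrist')
s=st();p,im,d=shot('wrist');P=cloud(p,d)
for c,yy in(('yellow',0),('blue',-72)):
    q=[proj(p,np.array(H(40+dx,yy+dy,70))) for dx in(-8,8,24) for dy in(-18,18)]
    print(c,[P[int(round(b)),int(round(a)),2].round(1) for a,b in q])
x0,y0=250,150;f=2.5
o=cv2.resize(im[y0:y0+235,x0:x0+230],None,fx=f,fy=f,interpolation=cv2.INTER_CUBIC)
pts=[H(x,y,70) for x,y in[(-93,118),(93,118)]]+[H(40+i*34.5,yy+j*32.5,70) for yy in(72,0,-72) for i,j in((1,1),(1,-1))]
for q in proj(p,np.array(pts)): cv2.circle(o,(int((q[0]+.5-x0)*f),int((q[1]+.5-y0)*f)),2,(0,255,0),-1)
for q in proj(p,np.array([H(20,y,81) for y in(-90,-45,0,45,90)])): cv2.circle(o,(int((q[0]+.5-x0)*f),int((q[1]+.5-y0)*f)),2,(255,0,255),-1)
cv2.imwrite('pics/f1.png',o)
```

```text
t 44.67 p [574.6  70.6 348.7] r [-3.141  0.016  1.427] F [-0.8 -0.5  0.5] w 43.0
yellow [np.float64(69.9), np.float64(70.9), np.float64(70.2), np.float64(69.6), np.float64(70.6), np.float64(70.4)]
blue [np.float64(365.1), np.float64(70.2), np.float64(364.0), np.float64(70.9), np.float64(70.1), np.float64(72.6)]
```

View pics/f1.png

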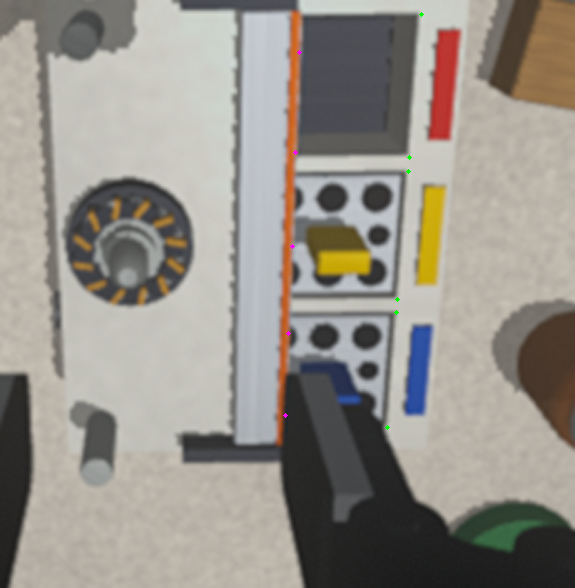

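View pics/e2.png

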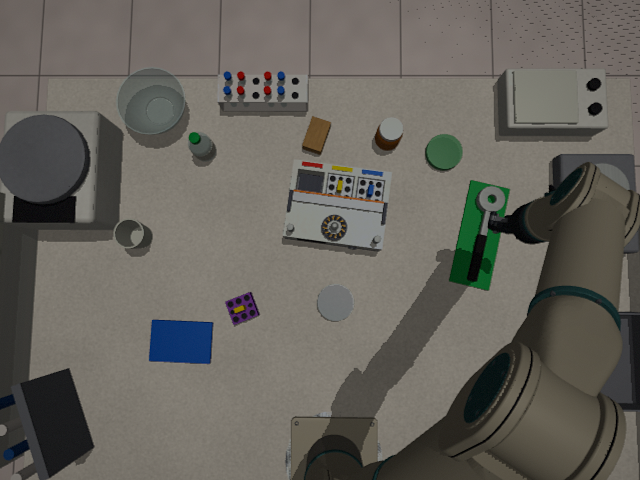

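Run:
```python
from h import *
print(ctrl.finish_job());st()
```

```text
the job is handed in; nothing more can be done
None
the job is handed in; nothing more can be done
```

The job is handed in: the blue and yellow blocks are home, the bar is closed, and the wrench is back on its mat. It took about 45 s of the 210 s allowed. The controller gave no verdict.

- **Blocks:** I pressed both into their recesses. Their tops read about 70 mm, the same as the deck, to within roughly 1 mm of depth noise. In the last shot a finger hid part of the blue block, so some of its points were not re-measured, but they read level earlier. I saw no red block on the bench, and I left the purple look-alike alone.
- **Nut:** Several strokes closed the bar without lifting the wrench off between them. The first two strokes gained less than expected, because the wrench rode up on the teeth until I pressed it down at the end of each back stroke.
- **Bar closed:** The top camera showed the bar had moved 17.0 mm, which puts the nut at about 4.26 rad or more. The last wrist view put its front edge 1–2 mm past the closed mark. The top camera's image of the heater was about 2 pixels (4–5 mm) off my model, so I relied on the bar's movement there rather than its position.
- **Wrench:** It lies flat on the mat with head and grip over it, and the hand is clear of everything.
- **Bystanders:** By eye, they stand where they started in the last top picture.

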